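Test-fit a taper-shank head and free it with the wedge

TASK

Test-fit the two-lugged head from the rack in the fitting stand: set its tapered shank upright in the socket with the two lugs resting on top of the rim, about an eighth of a turn away from the notches, then push and twist it until the lugs drop into the notches and the shank is fully home. Let go of it, then drive the stand's wedge all the way in through the slot by pushing on its end plate, so that the wedge lifts the head loose. Leave the loosened head standing upright in the socket with the wedge in.

Things in the scene. Friction and masses are not known exactly. Their poses are not given: they have to be found in the camera images.
- head: The one head in the white rack (top 62 mm) with two lugs; lifts straight out. Steel taper shank; origin: its lower end, z up. Radius 5 mm at the end, 10 at height 6, 15 at 45; collar radius 20, height 45-53; lugs at +x, -x: a bar 56 long, 8 wide, at the collar. Grip block above, height 53-95, 36 along x, flats 22 apart on y: grip at 70-85. x within 20 deg of the row, neighbours 80 mm away. 0.3 kg.
- seat (a point): Home of head's origin, on the axis of the stand's upright socket, 29 mm above the table, z up. Hole mouth 43 mm higher, radius 15. Rim (radius 22-32, top 55 mm above this point) with notches at +x and -x, 15 mm wide. Lugs on the rim: head 10 mm above home; head x along this x (either way, 8 deg): lugs drop in, press home with 10-20 N; it sticks lightly. Slot along y, wedge on the -y side.
- wedge (a joint): Travel (m) of the captive steel wedge in the stand's slot along +y of seat: 0 out, 0.060 fully in (stop). Starts at 0 to 0.012, stays where left. About 5 N slides it, under 12 N even while it lifts the head. It meets the shank at about 0.018 and has lifted it 9 mm by 0.052.
- butt (a point): Centre of the outer face (towards -y of seat) of the wedge's black upright end plate, 80 mm above the table; moves with the wedge. Plate 44 mm wide (x of seat), 12 thick, from 22 to 100 mm above the table; face 137 mm from the socket axis with the wedge out, 77 mm with it in. Push here along +y of seat.
There are look-alikes about, which are no part of the job. Leave any yellow look-alike of the head alone.

How it is judged (in metres and radians):
On the way, in this order (a step that is already met when the one before it is completed fails the run):
1. the shank stands in the socket's mouth with the lugs on the rim, at least 20 degrees away from the notches (horizontal distance between head and seat below 0.008 m and z of head in the frame of seat between 0.006 and 0.014 m and angle between the x axis of head and the x axis of seat, either way round above 0.35 rad and angle between head's own z axis and vertical below 0.2 rad), for 0.1 s.
2. the head has been twisted and pushed home: lugs down in the notches, within 4 mm of full depth (horizontal distance between head and seat below 0.006 m and z of head in the frame of seat below 0.004 m and angle between the x axis of head and the x axis of seat, either way round below 0.26 rad and angle between head's own z axis and vertical below 0.12 rad), for 0.1 s.
3. the wedge has been driven in and has lifted the head, with no finger on the head (value of joint wedge above 0.05 m and z of head in the frame of seat above 0.005 m and horizontal distance between head and seat below 0.01 m and contact force between the fingers and head below 0.3 N), for 0.1 s.
At the end, for the whole second after the job is handed in: The wedge is in (at least 50 of its 60 mm), and the two-lugged head stands released and still in the socket, lifted 5 to 16 mm above its home height, within 10 mm of the socket's axis and within 10 degrees of upright (value of joint wedge above 0.05 m and z of head in the frame of seat between 0.005 and 0.016 m and horizontal distance between head and seat below 0.01 m and angle between head's own z axis and vertical below 0.18 rad and linear speed of head below 0.02 m/s); the robot touches nothing.
It also fails if it takes over 56 s, if anything falls off the work surface, if the arm or the gripper's body presses on something with over 40 N, if the wrist force passes 120 N, or if a joint passes its speed limit or range.

ROBOT

A 6-joint arm with a two-finger parallel gripper is mounted at the origin on the work surface. World frame = base frame: x ahead of the robot, y to its left, z up, the work surface at z = 0. Lengths are in m, angles in degrees, forces in N, time in s.
With the tool pointing down it reaches from about 0.4 to 0.825 m from the base axis. Payload 7 kg.
Tool frame: the origin (TCP) lies at the very end of the fingers, on their centre line; the grasp point (between the pads) lies 19 mm behind it (ctrl.tcp_to_grasp is the distance from the TCP to the grasp point, in m); z points along the fingers, y is the direction in which the jaws open and shut (so a half turn about z gives the same grasp; the last joint's range is limited). The gripper opens to 88 mm and grips with 3 to 60 N. Pads are 19 mm wide; open, the fingers measure 130 mm over their backs; the gripper's body (78 mm by 193 mm) begins 47 mm behind the grasp point.
Start: joints at [91.507, 20.546, 0.682, 0, -70.136, -16.507], TCP at [0.175, 0.652, 0.2] pointing down, gripper open.
Joint ranges: [-176.03, 176.03], [-82.01, 121.73], [-58.28, 71.71], [-173.87, 95.51], [-174.79, -0.11], [-173.66, 173.66]. Speed limits (degrees/s): [136.94, 136.94, 172.46, 180, 180, 180].

INTERFACE

Orientations are given as [roll, pitch, yaw] about the fixed x, y, z axes, in that order (R = Rz(yaw) Ry(pitch) Rx(roll)).
In Python, from plant import ctrl gives the robot as it stands.
- The arm moves only by the tool jog_arm, never from a script. Its argument "commands" is a list of rows, each an object of numbers: "x", "y", "z": the shift along the tool's x, y, z in cm; "roll": the turn about the tool's z in rad. In form: [{"x": .., "y": .., "z": .., "roll": ..}, ...]. A call has 1 to 12 rows; each row shifts and turns the commanded pose from where the row before left it, along the tool's axes as they then stand; what a row does not reach is not made up. A row lasts 1/10 s, in which the tool goes at most 50 mm and 8.59 degrees, less where a joint would pass 70% of its speed; a pose out of reach is approached as far as the arm can. A call is refused whole if a number of a shift passes 5 or a number of a turn 0.15, either way. A call with a gripper value outside its range is refused whole. "gripper" is the finger opening in cm, from 0 to 8.76, set as the call begins (left out, the last holds). The fingers move at their own pace and stop on an object; the grip force is fixed at half the most. Time passes only in rows, so rows that do not move let the fingers close. It gives the time, the measured TCP pose, the force and the opening at its end, in the units of the state.
- ctrl.get_obs(): the state, without advancing time (a new reading comes with each control period).
- ctrl.snapshot(name): name is "scene" or "top"; returns a dict with "image" (384x512x3 uint8, red, green, blue), "mtx" (3x3 intrinsics, pixels), "k1" (the pictures are not rectified: a ray, as slopes to the right and down, at radius r is drawn at 1 + k1 r^2 times it, then the intrinsics apply), "position" and "orientation" of the camera in the world. Camera axes: x right, y up, looking along -z (the intrinsics and any distortion apply to the point x, -y, -z); pixel columns grow to the right and rows downward; lengths in m; the calibration is good to about 2 mm. A picture is of the moment at which its call begins. There is no depth.
- ctrl.close_job(): hands the job in, once; it reports no verdict.
Trained networks look in the newest picture that a camera, given by its name, has taken for a name from the list of things; names that differ only in an ending like _2 or _b are one class to them, and where a whole thing is asked for, a point or a joint stands for the part that bears it (a point fixed in the world has none). Each returns a list of dicts, best first, with "confidence" (0 to 1); they miss things now and then, are a little off and sometimes report something else, mostly with a low value. They report only what shows in the picture. A call takes as long as a camera call. They do not tell look-alikes from the thing itself.
- ctrl.search_frame(camera, query): "position" ([column, row] as shares, 0 to 1, of the picture: columns of its width, rows of its height, amid what is visible of it).
- ctrl.regions_of(camera, query): "mask" (384x512 bool, what is visible of it) and "position" ([column, row] as shares, 0 to 1, of the picture: columns of its width, rows of its height, amid what is visible of it).
The state is a dict: "clock": time; "joint_pos": joint angles; "qvel": joint speeds; "tau": joint torques, N m; "tool_pos": TCP position; "orientation": TCP orientation; "force": force on the tool from outside, world axes, zero at the start; "moment": the same for the moment, N m; "opening": finger opening in m.
Only numpy, scipy, OpenCV 4.12 (cv2) and the standard library are available. Lean on these libraries where they do the work, as an engineer would, in place of code of your own. Each camera call takes 0.05 s, during which the arm holds its last target.

## Working session

There is one attempt and no reset: what is moved stays moved. The work goes in short steps, Python scripts to look and compute and a tool call to move; the robot and the scene stay as the last step left them, time stands still between calls to the robot, and variables do not carry over. Pictures are saved under pics/ and viewed, and the job is handed in when it is done.

Besides the shell and the picture viewer there is one more tool, called after "Call:" in YAML: its name, and indented under it one key for each argument. jog_arm: Moves the arm, as the interface text tells. Its arguments: {"type":"object","properties":{"commands":{"type":"array"},"gripper":{"type":"number"}},"required":["commands"]}

```bash
ls; mkdir -p pics; python3 - <<'E'
from plant import ctrl
import cv2
for n in ("scene","top"):
    s=ctrl.snapshot(n); cv2.imwrite(f"pics/{n}0.png",s["image"][:,:,::-1])
    print(n,s["mtx"],s["k1"],s["position"],s["orientation"])
    for q in("head","seat","wedge","butt"):
        try: print(q,[(r["confidence"],(r["position"][0]*512,r["position"][1]*384)) for r in ctrl.search_frame(n,q)])
        except Exception as e: print(q,e)
print(ctrl.get_obs())
E
```

```text
pics
scene [[499.75727679   0.         255.18110864]
 [  0.         499.75727679 193.86453546]
 [  0.           0.           1.        ]] -0.10822715348812131 [1.20017444 0.36259366 0.79742677] [ 46.85932037  -0.30081348 113.58741165]
head [(0.74, (388.5056, 180.78719999999998)), (0.68, (378.9824, 205.2864))]
seat [(0.61, (177.3056, 197.91359999999997))]
wedge [(0.91, (149.7088, 173.6832))]
butt [(0.89, (152.0128, 176.2944))]
top [[484.64113219   0.         256.54033265]
 [  0.         484.64113219 198.14730203]
 [  0.           0.           1.        ]] -0.001055849511613052 [0.27529727 0.04384599 1.23654459] [ 10.87753181   0.27403775 -91.0160724 ]
head [(0.7, (148.224, 229.01760000000002)), (0.49, (150.4768, 273.216))]
seat [(0.62, (319.8976, 194.18880000000001))]
wedge [(0.66, (348.5184, 193.8048))]
butt [(0.61, (347.6992, 195.9168))]
{'clock': 0.5, 'joint_pos': array([ 9.15080844e+01,  2.05458245e+01,  6.77621434e-01, -9.46843636e-04,
       -7.01368499e+01, -1.65091063e+01]), 'qvel': array([ 0.03774878, -0.02135063, -0.04091259,  0.02514261,  0.07715177,
       -0.10308572]), 'tau': array([-1.00913442e-04, -5.81792951e+01,  2.93066919e+01,  6.99705720e+00,
        1.19353097e-02, -4.06365689e-05]), 'tool_pos': array([0.1746968 , 0.65192714, 0.19953131]), 'orientation': array([ 1.79994902e+02, -5.82117571e-04, -1.50013437e+01]), 'force': array([0.55658207, 0.08279377, 0.9803226 ]), 'moment': array([ 0.07668046, -0.01685995, -0.00106965]), 'opening': 0.08746128117909595}
```

View pics/scene0.png

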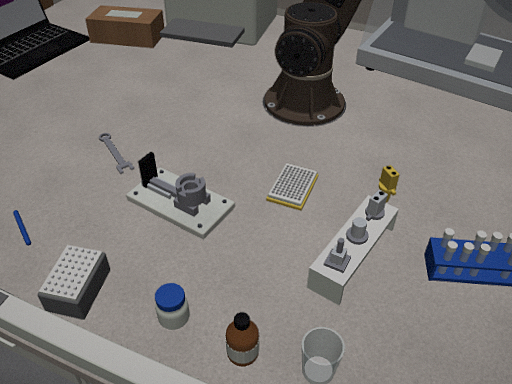

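View pics/top0.png

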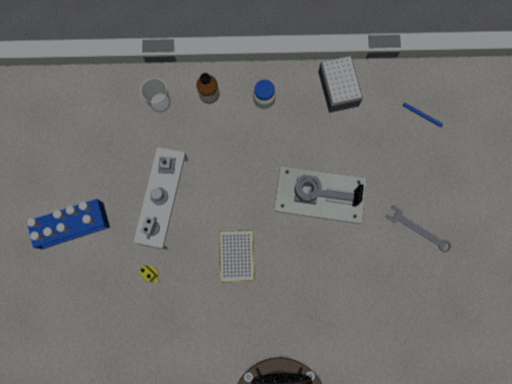

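```bash
python3 - <<'E'
import cv2
for n,(a,b,c,d) in {"scene":(100,290,120,250),"top":(280,400,150,240)}.items():
    im=cv2.imread(f"pics/{n}0.png")[c:d,a:b]; cv2.imwrite(f"pics/{n}0s.png",cv2.resize(im,None,fx=4 if n=="scene" else 6,fy=4 if n=="scene" else 6,interpolation=cv2.INTER_CUBIC))
for n,(a,b,c,d) in {"scene":(320,450,120,250),"top":(100,200,170,290)}.items():
    im=cv2.imread(f"pics/{n}0.png")[c:d,a:b]; cv2.imwrite(f"pics/{n}0r.png",cv2.resize(im,None,fx=4,fy=4,interpolation=cv2.INTER_CUBIC))
E
```

```text
(no output)
```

View pics/scene0s.png

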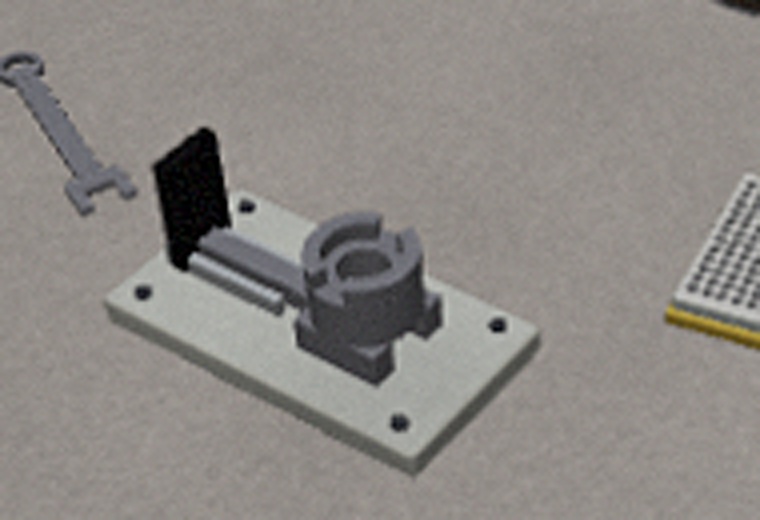

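View pics/top0s.png

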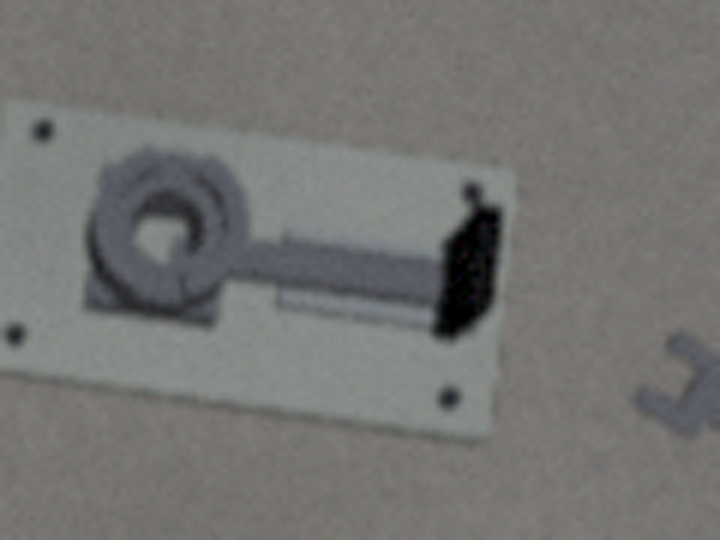

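View pics/scene0r.png

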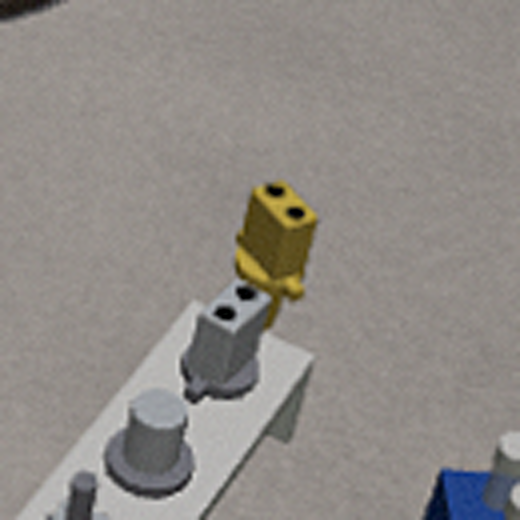

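View pics/top0r.png

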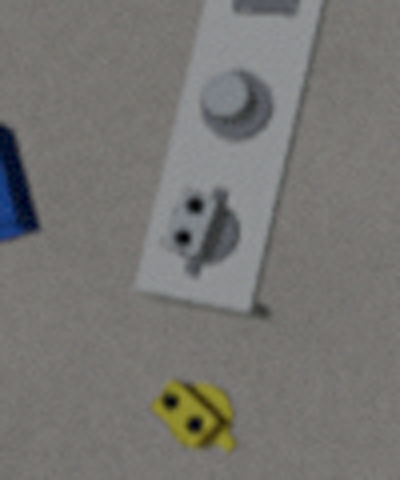

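The gray two-lugged head is at the near end of the rack, at about (147,226) in the top view and (377,205) in the scene view. The yellow look-alike is just beyond it. The stand's socket is at top (310,189), with the wedge plate on its right (-y) side. Next I'll fit the geometry in both views.

```bash
cat > h.py <<'E'
import numpy as np, cv2
from scipy.spatial.transform import Rotation as R
from scipy.optimize import least_squares
from plant import ctrl
def cam(s): return dict(K=s["mtx"],k=s["k1"],p=np.array(s["position"]),R=R.from_euler("xyz",s["orientation"],degrees=True).as_matrix())
def proj(c,P):
    d=(np.atleast_2d(P)-c["p"])@c["R"]; u=np.c_[d[:,0],-d[:,1]]/(-d[:,2:3])
    u=u*(1+c["k"]*(u**2).sum(1,keepdims=True))
    return u@c["K"][:2,:2].T+c["K"][:2,2]
def onz(c,px,z):
    D=np.array([c["k"],0,0,0]); u=cv2.undistortPoints(np.array([[px]],float),c["K"],D)[0,0]
    r=c["R"]@np.array([u[0],-u[1],-1]); return c["p"]+r*(z-c["p"][2])/r[2]
def snap(n): s=ctrl.snapshot(n); return s["image"][:,:,::-1].copy(),cam(s)
def fr(x,y,z,yaw):
    a=np.radians(yaw); return lambda L:(np.atleast_2d(L)@np.array([[np.cos(a),np.sin(a),0],[-np.sin(a),np.cos(a),0],[0,0,1]]))+[x,y,z]
def circ(r,z,n=60,skip=None):
    t=np.linspace(0,2*np.pi,n); return np.c_[r*np.cos(t),r*np.sin(t),0*t+z]
def overlay(im,c,lines,box,f,fn):
    a,b,x,y=box; o=cv2.resize(im[x:y,a:b],None,fx=f,fy=f,interpolation=cv2.INTER_CUBIC)
    for L,col in lines:
        q=((proj(c,L)-[a,x]+.5)*f-.5); cv2.polylines(o,[np.round(q*8).astype(int)],False,col,1,cv2.LINE_AA,3)
    cv2.imwrite(fn,o)
def box(hx,hy,z): return np.array([[-hx,-hy,z],[hx,-hy,z],[hx,hy,z],[-hx,hy,z],[-hx,-hy,z]])
def headlines(F): return [(F(box(.018,.011,.095)),(0,0,255)),(F(circ(.02,.053)),(0,255,0)),(F(box(.028,.004,.053)),(255,0,0))]
def standlines(F,w): 
    L=[(F(circ(.032,.055)),(0,0,255)),(F(circ(.022,.055)),(0,0,255)),(F(circ(.015,.043)),(0,255,0))]
    for s in(1,-1): L.append((F(np.array([[s*.022,-.0075,.055],[s*.032,-.0075,.055],[s*.032,-.0075,.043],[s*.032,.0075,.043],[s*.032,.0075,.055],[s*.022,.0075,.055]])),(255,0,0)))
    y=-.137+w; L.append((F(np.array([[-.022,y,-.007],[.022,y,-.007],[.022,y,.071],[-.022,y,.071],[-.022,y,-.007]])),(0,255,255)))
    return L
E
cat > m.py <<'E'
from h import *
it,ct=snap("top"); is_,cs=snap("scene")
f=lambda x,y,s,a,b:((x+.5)/s-.5+a,(y+.5)/s-.5+b)
# head
T=[f(195,205,4,100,170),f(182,237,4,100,170)]; S=[f(246,293,4,320,120),f(224,313,4,320,120)]
for n,c,P in(("top",ct,T),("scene",cs,S)):
    a,b=[onz(c,p,.112) for p in P]; print(n,a,b,np.linalg.norm(a-b),(a+b)/2,np.degrees(np.arctan2(*(a-b)[1::-1])))
# stand
for n,c,p in(("top",ct,f(168,228,6,280,150)),("scene",cs,f(361,255,4,100,120))): print(n,onz(c,p,.084))
tw=[onz(ct,f(x,y,6,280,150),.02) for x,y in((42,131),(14,335),(449,398),(473,192))]
print(tw)
E
python3 m.py
```

```text
top [0.44193777 0.2998951  0.112     ] [0.42319685 0.30703816 0.112     ] 0.020056054950456995 [0.43256731 0.30346663 0.112     ] -20.86422664461534
scene [0.42220095 0.30555669 0.112     ] [0.44131304 0.29870351 0.112     ] 0.020303649339437686 [0.43175699 0.3021301  0.112     ] 160.2732601818497
top [ 0.52066795 -0.07908066  0.084     ]
scene [ 0.52749667 -0.07935019  0.084     ]
[array([ 0.57798498, -0.03330997,  0.02      ]), array([ 0.48907563, -0.0188    ,  0.02      ]), array([ 0.45863306, -0.2018329 ,  0.02      ]), array([ 0.547607  , -0.21708405,  0.02      ])]
```

```bash
cat > o.py <<'E'
from h import *
import sys
x,y,yaw,w=map(float,sys.argv[1:5]); tag=sys.argv[5]
it,ct=cv2.imread("pics/top0.png"),None
import pickle,os
if not os.path.exists("cams.pkl"):
    pickle.dump((snap("top")[1],snap("scene")[1]),open("cams.pkl","wb"))
ct,cs=pickle.load(open("cams.pkl","rb")); is_=cv2.imread("pics/scene0.png")
F=fr(x,y,.029,yaw); H=fr(.432,.303,.017,-20.5)
overlay(it,ct,standlines(F,w),(285,375,160,225),8,f"pics/ot{tag}.png")
overlay(is_,cs,standlines(F,w),(125,245,140,230),6,f"pics/os{tag}.png")
overlay(it,ct,headlines(H),(120,180,195,255),5,"pics/a.png");overlay(is_,cs,headlines(H),(345,405,170,230),5,"pics/b.png")
cv2.imwrite(f"pics/oh{tag}.png",np.hstack([cv2.imread("pics/a.png"),cv2.imread("pics/b.png")]))
E
python3 o.py .524 -.079 -9.4 0.006 1
```

```text
(no output)
```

View pics/ot1.png

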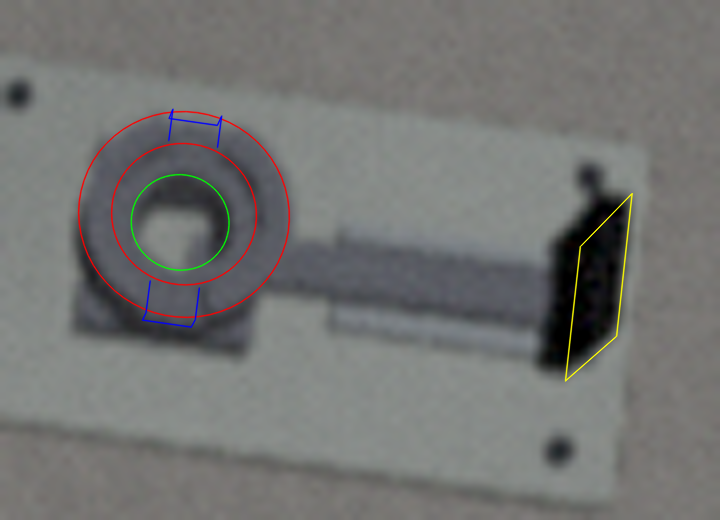

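View pics/os1.png

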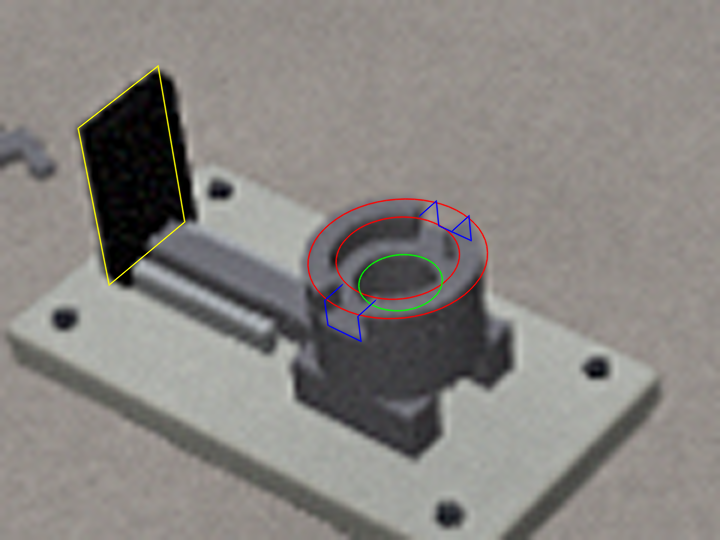

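View pics/oh1.png

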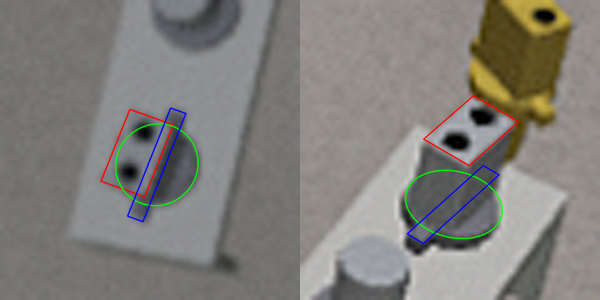

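```bash
cat > g.py <<'E'
from h import *
import pickle
from scipy.ndimage import map_coordinates,gaussian_filter
ct,cs=pickle.load(open("cams.pkl","rb"))
for n,c in(("top",ct),("scene",cs)):
    g=gaussian_filter(cv2.imread(f"pics/{n}0.png").astype(float).mean(2),.8)
    gy,gx=np.gradient(g)
    def sc(p,verb=False):
        F=fr(p[0],p[1],.029,-9.4); t=0
        for r,z in((.032,.055),(.022,.055),(.015,.043)):
            L=circ(r,z,180); L=L[np.abs(L[:,1])>.009]
            L2=L.copy(); L2[:,:2]*=1.02
            q=proj(c,F(L)); d=proj(c,F(L2))-q; d/=np.linalg.norm(d,axis=1)[:,None]
            gg=map_coordinates(gx,[q[:,1],q[:,0]],order=1)*d[:,0]+map_coordinates(gy,[q[:,1],q[:,0]],order=1)*d[:,1]
            t+=np.abs(gg).mean()
        return t
    X=[(sc((x,y)),x,y) for x in np.arange(.512,.536,.0005) for y in np.arange(-.09,-.068,.0005)]
    X.sort(reverse=True); print(n,[tuple(np.round(v,4)) for v in X[:6]])
    H=[]
    for x in np.arange(.422,.442,.0005):
      for y in np.arange(.293,.313,.0005):
       for yaw in(-24,-22,-20,-18):
        F=fr(x,y,.017,yaw); b=box(.018,.011,.095); L=np.concatenate([np.linspace(b[i],b[i+1],20) for i in range(4)]); Lo=L.copy(); Lo[:,:2]*=1.05
        q=proj(c,F(L)); d=proj(c,F(Lo))-q; d/=np.linalg.norm(d,axis=1)[:,None]
        gg=map_coordinates(gx,[q[:,1],q[:,0]],order=1)*d[:,0]+map_coordinates(gy,[q[:,1],q[:,0]],order=1)*d[:,1]
        H.append((np.abs(gg).mean(),x,y,yaw))
    H.sort(reverse=True); print(n,[tuple(np.round(v,4)) for v in H[:5]])
E
python3 g.py; python3 - <<'E'
import cv2,numpy as np
a=cv2.imread("pics/top0.png")[165:215,288:348];b=cv2.imread("pics/scene0.png")[160:220,165:225]
a=cv2.resize(a,(400,333),interpolation=cv2.INTER_CUBIC);b=cv2.resize(b,(333,333),interpolation=cv2.INTER_CUBIC)
cv2.imwrite("pics/z.png",np.clip(np.hstack([a,b]).astype(float)*2-60,0,255))
E
```

```text
top [(np.float64(23.2444), np.float64(0.5245), np.float64(-0.081)), (np.float64(23.1873), np.float64(0.525), np.float64(-0.081)), (np.float64(23.1628), np.float64(0.5245), np.float64(-0.0815)), (np.float64(23.0829), np.float64(0.524), np.float64(-0.081)), (np.float64(23.0702), np.float64(0.524), np.float64(-0.0815)), (np.float64(23.0499), np.float64(0.525), np.float64(-0.0815))]
top [(np.float64(12.8618), np.float64(0.427), np.float64(0.296), np.float64(-18.0)), (np.float64(12.8139), np.float64(0.4275), np.float64(0.296), np.float64(-18.0)), (np.float64(12.8072), np.float64(0.427), np.float64(0.2955), np.float64(-18.0)), (np.float64(12.806), np.float64(0.427), np.float64(0.296), np.float64(-20.0)), (np.float64(12.7987), np.float64(0.4265), np.float64(0.296), np.float64(-18.0))]
scene [(np.float64(43.2063), np.float64(0.5245), np.float64(-0.081)), (np.float64(43.083), np.float64(0.524), np.float64(-0.081)), (np.float64(43.0725), np.float64(0.5245), np.float64(-0.0815)), (np.float64(43.0662), np.float64(0.524), np.float64(-0.0815)), (np.float64(42.9174), np.float64(0.525), np.float64(-0.081)), (np.float64(42.7359), np.float64(0.525), np.float64(-0.0815))]
scene [(np.float64(17.7644), np.float64(0.4275), np.float64(0.304), np.float64(-20.0)), (np.float64(17.6713), np.float64(0.4275), np.float64(0.3045), np.float64(-18.0)), (np.float64(17.6572), np.float64(0.427), np.float64(0.304), np.float64(-18.0)), (np.float64(17.6401), np.float64(0.427), np.float64(0.3045), np.float64(-18.0)), (np.float64(17.6319), np.float64(0.4275), np.float64(0.304), np.float64(-18.0))][ WARN:0@0.071] global loadsave.cpp:1063 imwrite_ Unsupported depth image for selected encoder is fallbacked to CV_8U.
```

View pics/z.png

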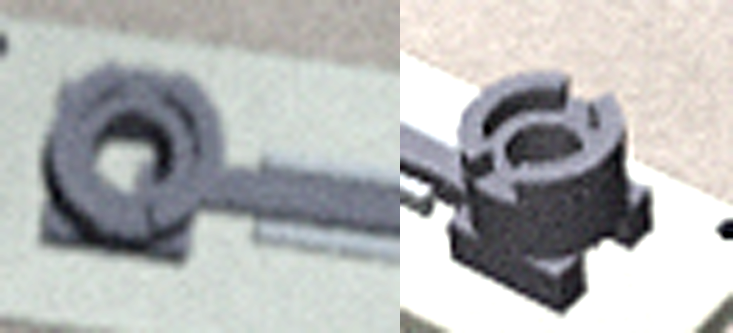

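Both views agree on the seat at (0.5245, -0.081) with yaw -9.4°. The head is at (0.432, 0.303) with yaw -20.5°, and its hole spacing is consistent in both views. Moving to above the head.

```bash
cat > d.py <<'E'
from plant import ctrl
import numpy as np,sys
o=ctrl.get_obs(); p=o["tool_pos"]; y=o["orientation"][2]
x1,y1,z1,w1=map(float,sys.argv[1:5]); a=np.radians(y); d=np.array([x1,y1,z1])-p
print("t",o["clock"],"pos",p.round(4),o["orientation"].round(2),"open",o["opening"],"F",o["force"].round(1),"j",o["joint_pos"].round(1))
print("tool cm",(100*np.array([np.cos(a)*d[0]+np.sin(a)*d[1],np.sin(a)*d[0]-np.cos(a)*d[1],-d[2]])).round(2),"roll rad",round(-np.radians(w1-y),4))
E
python3 d.py .432 .303 .2 -20.5
```

```text
t 0.7 pos [0.1747 0.652  0.1996] [-180.   -0.  -15.] open 0.08738461503586795 F [0.6 0.9 0.9] j [ 91.5  20.5   0.7   0.  -70.1 -16.5]
tool cm [33.88 27.05 -0.04] roll rad 0.096
```

Call:
jog_arm:
  commands:
    - {"x": 1.5,"y": 1.2}
    - {"x": 3,"y": 2.4}
    - {"x": 3.2,"y": 2.6,"roll": 0.02}
    - {"x": 3.2,"y": 2.6,"roll": 0.02}
    - {"x": 3.2,"y": 2.6,"roll": 0.02}
    - {"x": 3.2,"y": 2.6,"roll": 0.02}
    - {"x": 3.2,"y": 2.6,"roll": 0.016}
    - {"x": 3.2,"y": 2.6}
    - {"x": 3.2,"y": 2.4}
    - {"x": 3,"y": 2.3}
    - {"x": 2,"y": 1.6}
    - {"x": 1,"y": 0.8}

```text
validation failed for argument at $.co...
```

```bash
python3 d.py .432 .303 .2 -20.5
```

```text
t 0.7 pos [0.1747 0.652  0.1996] [-180.   -0.  -15.] open 0.08738461503586795 F [0.6 0.9 0.9] j [ 91.5  20.5   0.7   0.  -70.1 -16.5]
tool cm [33.88 27.05 -0.04] roll rad 0.096
```

Call:
jog_arm:
  commands:
    - {"x": 1.5,"y": 1.2,"z": 0,"roll": 0}
    - {"x": 3,"y": 2.4,"z": 0,"roll": 0}
    - {"x": 3.2,"y": 2.6,"z": 0,"roll": 0.02}
    - {"x": 3.2,"y": 2.6,"z": 0,"roll": 0.02}
    - {"x": 3.2,"y": 2.6,"z": 0,"roll": 0.02}
    - {"x": 3.2,"y": 2.6,"z": 0,"roll": 0.02}
    - {"x": 3.2,"y": 2.6,"z": 0,"roll": 0.016}
    - {"x": 3.2,"y": 2.6,"z": 0,"roll": 0}
    - {"x": 3.2,"y": 2.4,"z": 0,"roll": 0}
    - {"x": 3,"y": 2.3,"z": 0,"roll": 0}
    - {"x": 2,"y": 1.6,"z": 0,"roll": 0}
    - {"x": 1,"y": 0.8,"z": 0,"roll": 0}

```text
clock: 1.9
tool_pos: [0.4059, 0.2973, 0.1999]
orientation: [-180.0, -0.0, -20.6]
force: [0.0, 0.8, 0.1]
opening: 0.0875
```

```bash
python3 d.py .432 .303 .2 -20.5
```

```text
t 1.9 pos [0.4059 0.2973 0.1999] [-1.7997e+02 -1.0000e-02 -2.0610e+01] open 0.08747795876054953 F [0.  0.8 0.1] j [ 58.6   4.2 -20.6   0.  -65.2  10.8]
tool cm [ 2.25 -1.45 -0.01] roll rad -0.0019
```

Call:
jog_arm:
  commands:
    - {"x": 1,"y": -0.7,"z": 0,"roll": 0}
    - {"x": 1.2,"y": -0.75,"z": 0,"roll": 0}
    - {"x": 0,"y": 0,"z": 0,"roll": 0}

```text
clock: 2.2
tool_pos: [0.4323, 0.3067, 0.1993]
orientation: [180.0, -0.0, -20.5]
force: [-0.1, 1.1, -1.1]
opening: 0.0874
```

```bash
python3 d.py .432 .303 .076 -20.5; python3 - <<'E'
from h import *
import pickle
H=fr(.432,.303,.017,-20.5)
for n,b in(("top",(110,190,180,260)),("scene",(340,420,150,230))):
    im,c=snap(n); overlay(im,c,headlines(H),b,5,f"pics/g_{n}.png")
cv2.imwrite("pics/g.png",np.hstack([cv2.imread("pics/g_top.png"),cv2.imread("pics/g_scene.png")]))
E
```

```text
t 2.2 pos [0.4323 0.3067 0.1993] [ 1.7999e+02 -2.0000e-02 -2.0500e+01] open 0.08737975230418778 F [-0.1  1.1 -1.1] j [ 56.6   6.9 -17.6   0.  -65.6  12.9]
tool cm [ 0.1   0.36 12.33] roll rad -0.0
```

View pics/g.png

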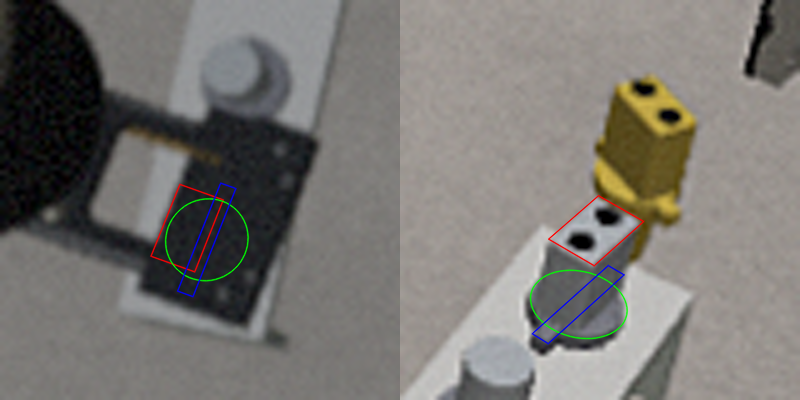

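Call:
jog_arm:
  commands:
    - {"x": 0.1,"y": 0.35,"z": 0.5,"roll": 0}
    - {"x": 0,"y": 0,"z": 1.8,"roll": 0}
    - {"x": 0,"y": 0,"z": 2,"roll": 0}
    - {"x": 0,"y": 0,"z": 2,"roll": 0}
    - {"x": 0,"y": 0,"z": 2,"roll": 0}
    - {"x": 0,"y": 0,"z": 2,"roll": 0}
    - {"x": 0,"y": 0,"z": 1.2,"roll": 0}
    - {"x": 0,"y": 0,"z": 0.8,"roll": 0}
    - {"x": 0,"y": 0,"z": 0,"roll": 0}
    - {"x": 0,"y": 0,"z": 0,"roll": 0}

```text
clock: 3.3
tool_pos: [0.4308, 0.3023, 0.0771]
orientation: [-180.0, -0.0, -20.5]
force: [1.2, -0.5, 0.5]
opening: 0.0874
```

```bash
python3 d.py .432 .303 .076 -20.5; python3 - <<'E'
from h import *
H=fr(.432,.303,.017,-20.5)
im,c=snap("scene"); overlay(im,c,headlines(H),(300,430,120,240),5,"pics/g2.png")
E
```

```text
t 3.3 pos [0.4308 0.3023 0.0771] [-1.7996e+02 -2.0000e-02 -2.0480e+01] open 0.0874434435311182 F [ 1.2 -0.5  0.5] j [ 56.4  13.3 -27.4   0.  -49.3  13.1]
tool cm [ 0.09 -0.11  0.11] roll rad 0.0003
```

View pics/g2.png

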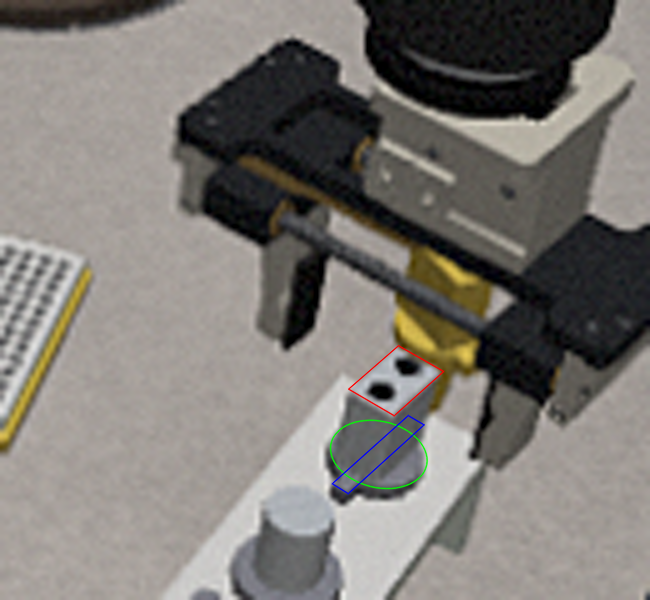

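```bash
python3 - <<'E'
from h import *
o=ctrl.get_obs();p=o["tool_pos"]; Rm=R.from_euler("xyz",o["orientation"],degrees=True).as_matrix()
L=[]
for s in(1,-1):
  for y in (.0437,.065):
    b=np.array([[-.0095,s*y,0],[.0095,s*y,0],[.0095,s*y,-.04],[-.0095,s*y,-.04],[-.0095,s*y,0]]); L.append((b@Rm.T+p,(255,0,255) if s>0 else (0,255,255)))
im,c=snap("scene"); overlay(im,c,L,(300,430,120,240),5,"pics/g3.png")
im,c=snap("top"); overlay(im,c,L,(90,210,170,290),5,"pics/g4.png")
E
```

```text
(no output)
```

View pics/g3.png

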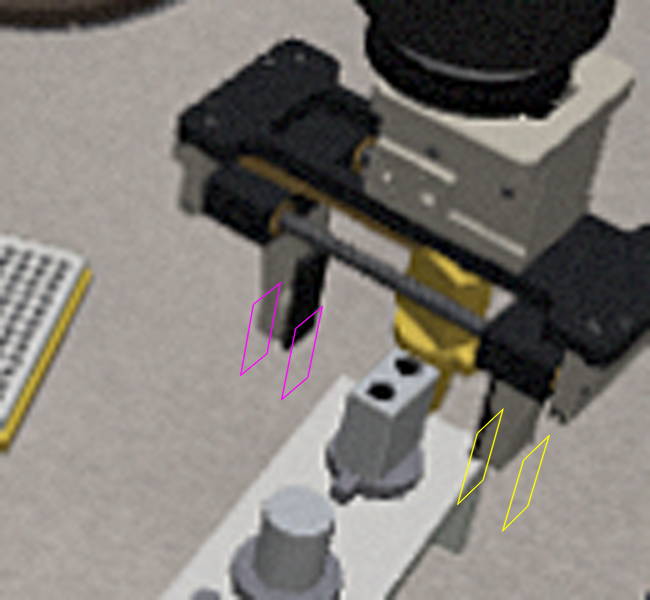

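View pics/g4.png

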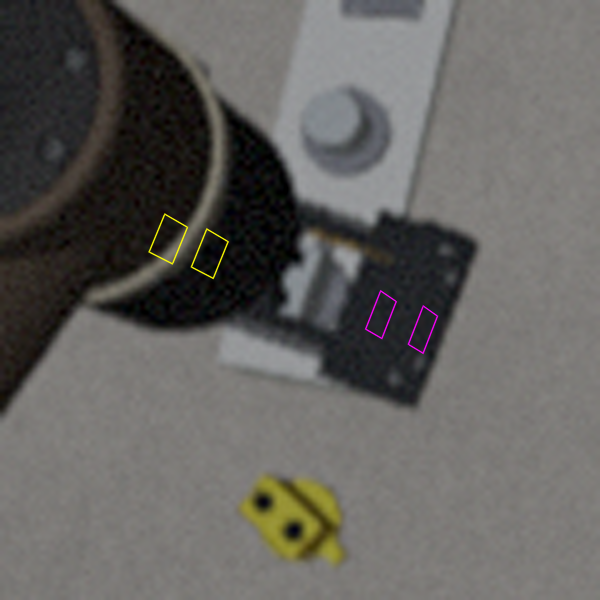

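```bash
python3 - <<'E'
from h import *
o=ctrl.get_obs();p=o["tool_pos"];print(p); Rm=R.from_euler("xyz",o["orientation"],degrees=True).as_matrix()
im,c=snap("scene"); a=cv2.convertScaleAbs(im,alpha=2.2,beta=-60)
cv2.imwrite("pics/g5.png",cv2.resize(a[150:230,330:430],None,fx=7,fy=7,interpolation=cv2.INTER_LANCZOS4))
cv2.imwrite("pics/g6.png",im)
print(proj(c,[[0,0,0],[0,0,.05]]))
E
```

```text
[0.43087812 0.30240769 0.07739729]
[[304.34967493 101.89776579]
 [305.55645174  87.05130317]]
```

View pics/g5.png

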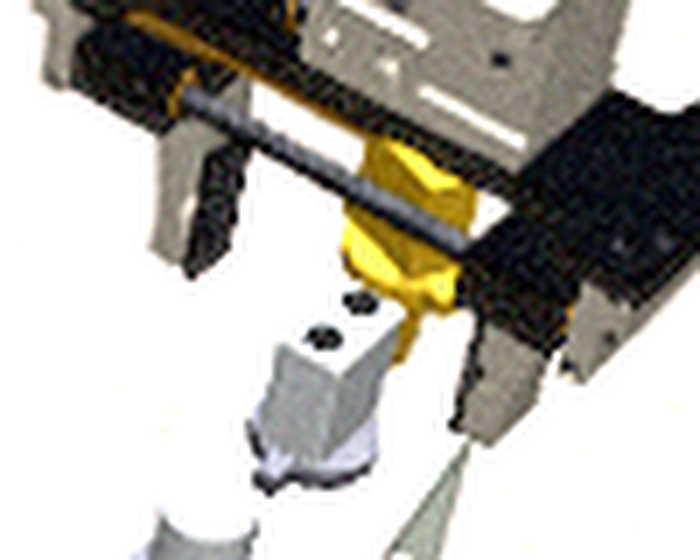

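View pics/g6.png

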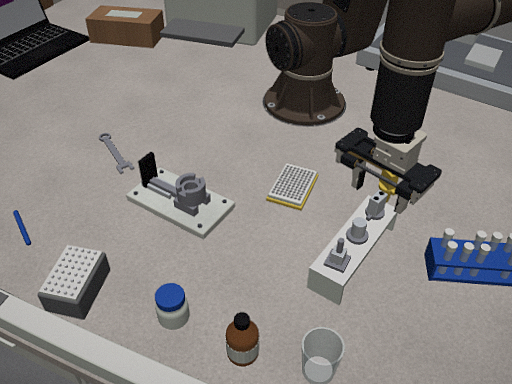

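The scene view shows the fingertips about 28 mm higher than the reported TCP (tips seen at (357,189) and (400,213)). I'll close gently here and check where the fingers meet the block.

Call:
jog_arm:
  commands:
    - {"x": 0.1,"y": -0.1,"z": 0.1,"roll": 0}
    - {"x": 0,"y": 0,"z": 0,"roll": 0}
    - {"x": 0,"y": 0,"z": 0,"roll": 0}
    - {"x": 0,"y": 0,"z": 0,"roll": 0}
    - {"x": 0,"y": 0,"z": 0,"roll": 0}
    - {"x": 0,"y": 0,"z": 0,"roll": 0}
  gripper: 3.2

```text
clock: 4.1
tool_pos: [0.4318, 0.3025, 0.0756]
orientation: [180.0, -0.0, -20.5]
force: [0.3, 0.1, -0.3]
opening: 0.0452
```

```bash
cat > v.py <<'E'
from h import *
import sys
tag=sys.argv[1]; b=list(map(int,sys.argv[2:6])); cam_=sys.argv[6] if len(sys.argv)>6 else "scene"
im,c=snap(cam_); f=min(800/(b[1]-b[0]),600/(b[3]-b[2]))
cv2.imwrite(f"pics/{tag}.png",cv2.resize(im[b[2]:b[3],b[0]:b[1]],None,fx=f,fy=f,interpolation=cv2.INTER_CUBIC))
o=ctrl.get_obs(); print(o["clock"],o["tool_pos"],o["orientation"].round(2),o["opening"],o["force"].round(1))
E
python3 v.py c1 330 430 150 230
```

```text
4.15 [0.4317944  0.30248236 0.07554012] [180.   -0.  -20.5] 0.04100044858933411 [-0.2  0.1 -0.3]
```

View pics/c1.png

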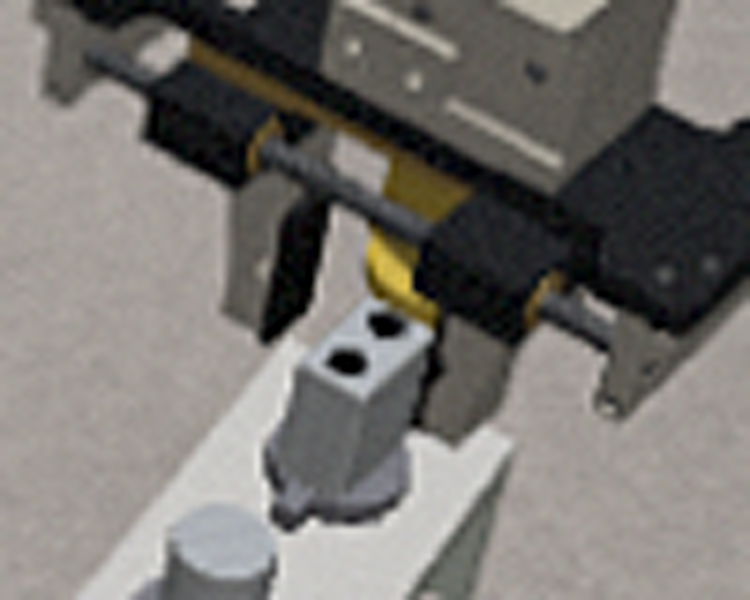

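Call:
jog_arm:
  commands:
    - {"x": 0,"y": 0,"z": 0,"roll": 0}
    - {"x": 0,"y": 0,"z": 0,"roll": 0}
    - {"x": 0,"y": 0,"z": 0,"roll": 0}
    - {"x": 0,"y": 0,"z": 0,"roll": 0}
  gripper: 2.6

```text
clock: 4.55
tool_pos: [0.4318, 0.3025, 0.0756]
orientation: [-180.0, -0.0, -20.5]
force: [-0.9, 0.5, 0.2]
opening: 0.0267
```

```bash
python3 v.py c2 330 430 150 230; python3 v.py c2t 100 200 180 260 top
```

```text
4.6 [0.43183024 0.30250706 0.07556618] [-180.    -0.   -20.5] 0.02614518269853151 [-0.7 -0.5 -0.8]
4.65 [0.43182279 0.30249693 0.07556269] [-180.    -0.   -20.5] 0.026064086396495902 [0.1 0.4 0.3]
```

View pics/c2.png

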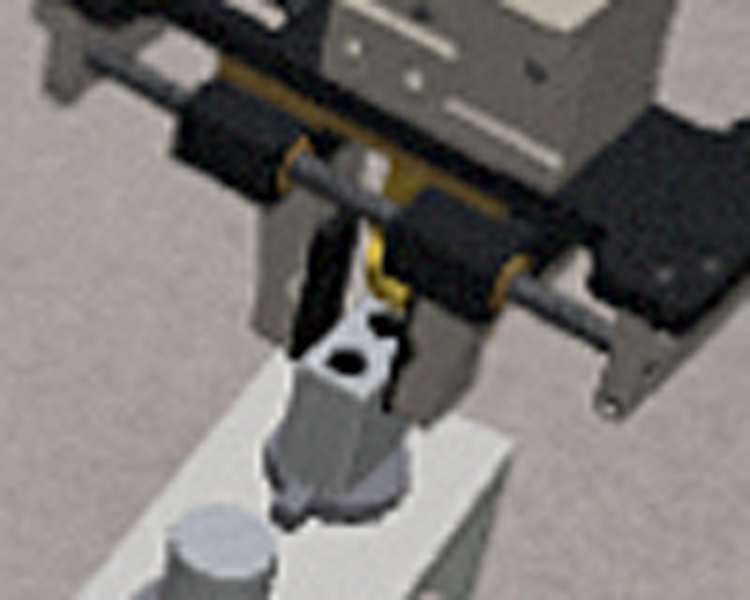

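View pics/c2t.png

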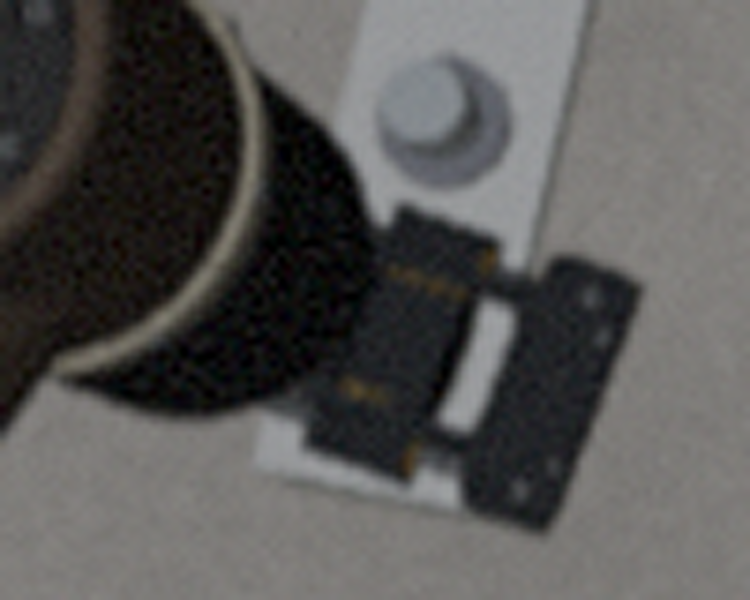

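The fingers appear to sit about 20 mm too high against the block. A gentle downward probe will settle it: if the reported z is right, the tips should touch the collar at z≈0.070.

Call:
jog_arm:
  commands:
    - {"x": 0,"y": 0,"z": 0.15,"roll": 0}
    - {"x": 0,"y": 0,"z": 0.15,"roll": 0}
    - {"x": 0,"y": 0,"z": 0.15,"roll": 0}
    - {"x": 0,"y": 0,"z": 0.1,"roll": 0}
    - {"x": 0,"y": 0,"z": 0.1,"roll": 0}
    - {"x": 0,"y": 0,"z": 0,"roll": 0}

```text
clock: 5.25
tool_pos: [0.4317, 0.3024, 0.0689]
orientation: [180.0, 0.0, -20.5]
force: [-1.2, -0.3, 0.3]
opening: 0.026
```

Call:
jog_arm:
  commands:
    - {"x": 0,"y": 0,"z": 0.1,"roll": 0}
    - {"x": 0,"y": 0,"z": 0.1,"roll": 0}
    - {"x": 0,"y": 0,"z": 0.1,"roll": 0}
    - {"x": 0,"y": 0,"z": 0,"roll": 0}

```text
clock: 5.65
tool_pos: [0.4317, 0.3024, 0.0659]
orientation: [180.0, 0.0, -20.5]
force: [-1.0, 0.6, -0.0]
opening: 0.0261
```

No contact 4 mm below where the collar should be, so the picture is right and the reported TCP is off. I'll measure the offset from the images.

```bash
cat > t.py <<'E'
from h import *
import sys
# overlay finger tips with tool-frame shift (mm): dx dy dz ; box ; tag
dx,dy,dz=[float(v)/1000 for v in sys.argv[1:4]]; b=list(map(int,sys.argv[4:8])); tag=sys.argv[8]; cm=sys.argv[9]
o=ctrl.get_obs();p=o["tool_pos"]; Rm=R.from_euler("xyz",o["orientation"],degrees=True).as_matrix(); h=o["opening"]/2
L=[]
for s in(1,-1):
    q=np.array([[-.0095,s*h,0],[.0095,s*h,0],[.0095,s*h,-.04],[-.0095,s*h,-.04],[-.0095,s*h,0]])+[dx,dy,dz]; L.append((q@Rm.T+p,(255,0,255)if s>0 else(0,255,255)))
im,c=snap(cm); overlay(im,c,L,b,min(780//(b[1]-b[0]),590//(b[3]-b[2])),f"pics/{tag}.png")
print(p,h)
E
python3 t.py -7 0 -21 340 420 150 230 t1 scene
```

```text
[0.43174057 0.30238853 0.06591588] 0.013048458748813838
```

View pics/t1.png

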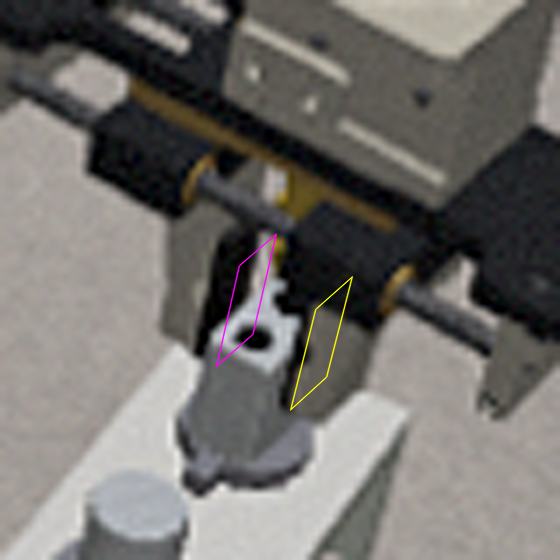

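Call:
jog_arm:
  commands:
    - {"x": 0.25,"y": 0,"z": 0.2,"roll": 0}
    - {"x": 0.25,"y": 0,"z": 0.2,"roll": 0}
    - {"x": 0,"y": 0,"z": 0.2,"roll": 0}
    - {"x": 0,"y": 0,"z": 0.2,"roll": 0}
    - {"x": 0,"y": 0,"z": 0.2,"roll": 0}
    - {"x": 0,"y": 0,"z": 0,"roll": 0}
    - {"x": 0,"y": 0,"z": 0,"roll": 0}

```text
clock: 6.4
tool_pos: [0.4365, 0.3007, 0.056]
orientation: [180.0, 0.0, -20.5]
force: [-0.4, 0.1, 0.2]
opening: 0.0259
```

```bash
python3 t.py -7 0 -21 340 420 150 230 t2 scene
```

```text
[0.43645274 0.30074878 0.05600041] 0.012927969845392101
```

View pics/t2.png

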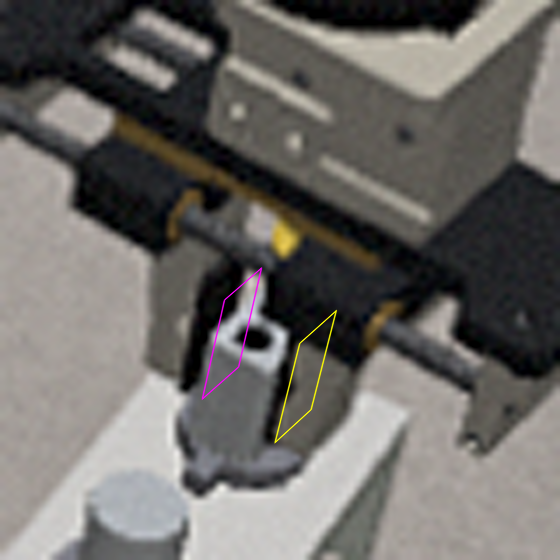

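Call:
jog_arm:
  commands:
    - {"x": 0,"y": 0,"z": 0.1,"roll": 0}
    - {"x": 0,"y": 0,"z": 0.1,"roll": 0}
    - {"x": 0,"y": 0,"z": 0.1,"roll": 0}
    - {"x": 0,"y": 0,"z": 0.1,"roll": 0}
    - {"x": 0,"y": 0,"z": 0,"roll": 0}

```text
clock: 6.95
tool_pos: [0.4364, 0.3006, 0.0519]
orientation: [180.0, 0.0, -20.5]
force: [1.1, 0.1, -0.5]
opening: 0.0265
```

Call:
jog_arm:
  commands:
    - {"x": 0,"y": 0,"z": 0.1,"roll": 0}
    - {"x": 0,"y": 0,"z": 0,"roll": 0}

```text
clock: 7.15
tool_pos: [0.4364, 0.3007, 0.0509]
orientation: [180.0, 0.0, -20.5]
force: [0.3, -0.9, 0.8]
opening: 0.0259
```

Call:
jog_arm:
  commands:
    - {"x": 0,"y": 0,"z": 0.1,"roll": 0}
    - {"x": 0,"y": 0,"z": 0,"roll": 0}

```text
clock: 7.35
tool_pos: [0.4364, 0.3007, 0.05]
orientation: [180.0, 0.0, -20.5]
force: [-0.5, -1.2, 0.5]
opening: 0.0261
```

Call:
jog_arm:
  commands:
    - {"x": 0,"y": 0,"z": 0.1,"roll": 0}
    - {"x": 0,"y": 0,"z": 0,"roll": 0}

```text
clock: 7.55
tool_pos: [0.4364, 0.3007, 0.0489]
orientation: [180.0, 0.0, -20.5]
force: [0.3, 0.5, -0.1]
opening: 0.026
```

Call:
jog_arm:
  commands:
    - {"x": 0,"y": 0,"z": 0.1,"roll": 0}
    - {"x": 0,"y": 0,"z": 0,"roll": 0}

```text
clock: 7.75
tool_pos: [0.4364, 0.3007, 0.0479]
orientation: [180.0, 0.0, -20.5]
force: [-0.1, -0.6, -0.0]
opening: 0.0263
```

```bash
python3 t.py -7 0 -21 340 420 150 230 t3 scene
```

```text
[0.43642507 0.30068823 0.04792812] 0.01313165330943254
```

View pics/t3.png

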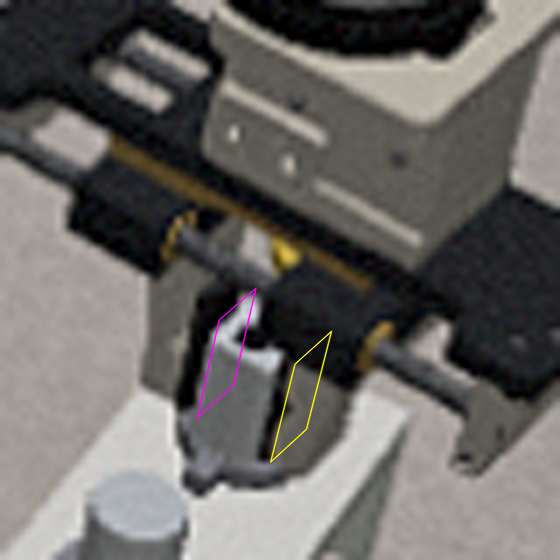

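Call:
jog_arm:
  commands:
    - {"x": 0,"y": 0,"z": -0.3,"roll": 0}
    - {"x": 0,"y": 0,"z": 0,"roll": 0}
    - {"x": 0,"y": 0,"z": 0,"roll": 0}
    - {"x": 0,"y": 0,"z": 0,"roll": 0}
    - {"x": 0,"y": 0,"z": 0,"roll": 0}
  gripper: 0

```text
clock: 8.3
tool_pos: [0.4363, 0.3006, 0.0509]
orientation: [180.0, 0.0, -20.5]
force: [-0.6, 0.2, -2.9]
opening: 0.0217
```

```bash
python3 t.py -7 0 -21 340 420 150 230 t4 scene; python3 d.py .43 .3 .1 -20
```

```text
[0.43634232 0.30056766 0.05091489] 0.010842098275240228
t 8.35 pos [0.4364 0.3006 0.0509] [ 1.7998e+02  1.0000e-02 -2.0510e+01] open 0.021843103230270465 F [ 0.3 -0.9 -2.6] j [ 55.8  15.5 -28.5  -0.  -45.9  13.7]
tool cm [-0.58  0.28 -4.91] roll rad -0.0088
```

View pics/t4.png

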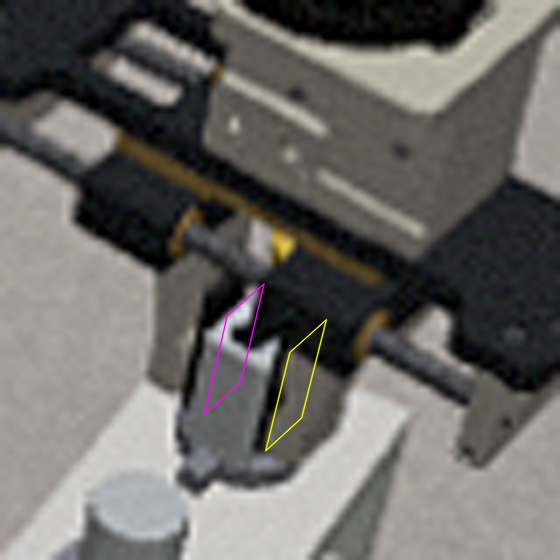

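Call:
jog_arm:
  commands:
    - {"x": 0,"y": 0,"z": -0.5,"roll": 0}
    - {"x": 0,"y": 0,"z": -1,"roll": 0}
    - {"x": 0,"y": 0,"z": -1.5,"roll": 0}
    - {"x": 0,"y": 0,"z": -2,"roll": 0}
    - {"x": 0,"y": 0,"z": -2,"roll": 0}
    - {"x": 0,"y": 0,"z": -2,"roll": 0}
    - {"x": 0,"y": 0,"z": -2,"roll": 0}
    - {"x": 0,"y": 0,"z": -2,"roll": 0}
    - {"x": 0,"y": 0,"z": -1.5,"roll": 0}
    - {"x": 0,"y": 0,"z": -0.5,"roll": 0}
    - {"x": 0,"y": 0,"z": 0,"roll": 0}
    - {"x": 0,"y": 0,"z": 0,"roll": 0}

```text
clock: 9.55
tool_pos: [0.4361, 0.3004, 0.2005]
orientation: [180.0, 0.0, -20.5]
force: [0.0, -0.4, -2.8]
opening: 0.0215
```

```bash
python3 v.py l1 310 450 80 220; python3 v.py l1t 90 230 150 290 top; python3 d.py .5245 -.081 .2 -54.4
```

```text
9.6 [0.43601948 0.30032015 0.20020478] [ 1.7993e+02  4.0000e-02 -2.0510e+01] 0.02185584927082006 [-0.2 -0.  -3.8]
9.65 [0.43602979 0.30025144 0.20010248] [ 1.7991e+02  4.0000e-02 -2.0510e+01] 0.02190238929397931 [ 0.2 -0.3 -2.5]
t 9.65 pos [0.436  0.3003 0.2001] [ 1.7991e+02  4.0000e-02 -2.0510e+01] open 0.02190238929397931 F [ 0.2 -0.3 -2.5] j [ 55.8   6.8 -17.5  -0.  -65.8  13.7]
tool cm [2.164e+01 3.261e+01 1.000e-02] roll rad 0.5915
```

View pics/l1.png

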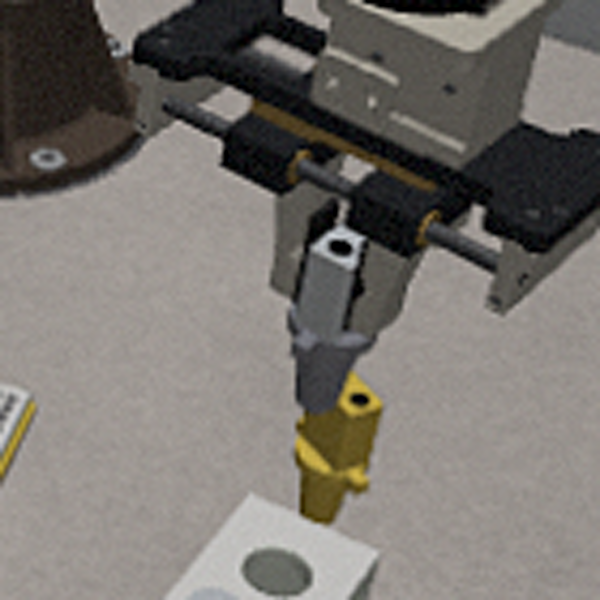

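View pics/l1t.png

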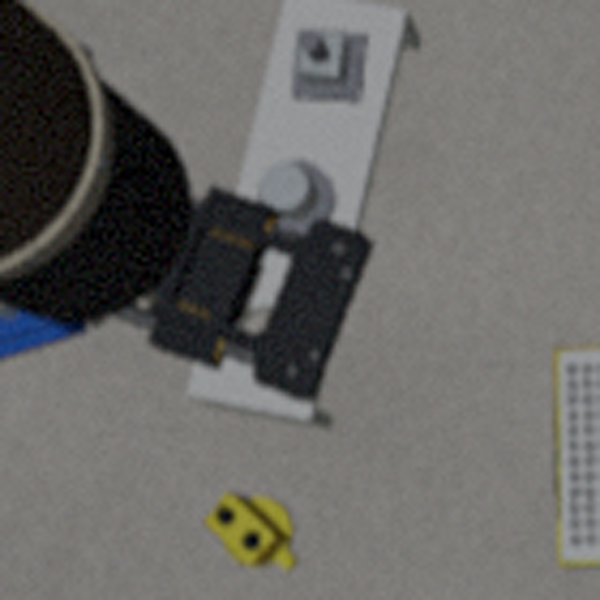

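Call:
jog_arm:
  commands:
    - {"x": 1,"y": 1.5,"z": 0,"roll": 0}
    - {"x": 2,"y": 3,"z": 0,"roll": 0}
    - {"x": 2.2,"y": 3.3,"z": 0,"roll": 0}
    - {"x": 2.2,"y": 3.3,"z": 0,"roll": 0}
    - {"x": 2.2,"y": 3.3,"z": 0,"roll": 0}
    - {"x": 2.2,"y": 3.3,"z": 0,"roll": 0}
    - {"x": 2.2,"y": 3.3,"z": 0,"roll": 0}
    - {"x": 2.2,"y": 3.3,"z": 0,"roll": 0}
    - {"x": 2.2,"y": 3.3,"z": 0,"roll": 0}
    - {"x": 2,"y": 3,"z": 0,"roll": 0}
    - {"x": 1.2,"y": 1.8,"z": 0,"roll": 0}
    - {"x": 0.4,"y": 0.6,"z": 0,"roll": 0}

```text
clock: 10.85
tool_pos: [0.5265, -0.0879, 0.2002]
orientation: [179.9, 0.1, -20.7]
force: [0.0, 0.2, -3.4]
opening: 0.022
```

Call:
jog_arm:
  commands:
    - {"x": 0,"y": 0,"z": 0,"roll": 0.05}
    - {"x": 0,"y": 0,"z": 0,"roll": 0.1}
    - {"x": 0,"y": 0,"z": 0,"roll": 0.1}
    - {"x": 0,"y": 0,"z": 0,"roll": 0.1}
    - {"x": 0,"y": 0,"z": 0,"roll": 0.1}
    - {"x": 0,"y": 0,"z": 0,"roll": 0.1}
    - {"x": 0,"y": 0,"z": 0,"roll": 0.04}
    - {"x": 0,"y": 0,"z": 0,"roll": 0}

```text
clock: 11.65
tool_pos: [0.5265, -0.0852, 0.2007]
orientation: [180.0, 0.0, -54.3]
force: [-0.0, 0.4, -2.9]
opening: 0.0221
```

```bash
python3 d.py .5274 -.085 .2 -54.4; cat > w.py <<'E'
from h import *
import sys
# overlay of expected head (from tool pose) and stand, both cameras
hx,hz=[float(v)/1000 for v in sys.argv[1:3]]; tag=sys.argv[3]
o=ctrl.get_obs();p=o["tool_pos"];yw=o["orientation"][2];a=np.radians(yw)
e=p+np.array([np.cos(a)*hx,np.sin(a)*hx,hz]); H=fr(*e,yw); F=fr(.5245,-.081,.029,-9.4)
print("t",o["clock"],"tcp",p.round(4),o["orientation"].round(2),"F",o["force"].round(1),"open",round(o["opening"],4),"head est in seat", (e-[.5245,-.081,.029]).round(4))
L=headlines(H)+[(H(circ(.005,0)),(0,255,255)),(H(circ(.02,.045)),(0,255,0))]+standlines(F,.006)[:5]
for n in("scene","top"):
    im,c=snap(n); q=proj(c,np.vstack([H([[0,0,.05]]),F([[0,0,.05]])])); m=q.mean(0).astype(int); r=50
    overlay(im,c,L,(m[0]-r,m[0]+r,m[1]-r,m[1]+r),4,f"pics/{tag}_{n}.png")
    cv2.imwrite(f"pics/{tag}_{n}_raw.png",cv2.resize(im[m[1]-r:m[1]+r,m[0]-r:m[0]+r],None,fx=4,fy=4,interpolation=cv2.INTER_CUBIC))
cv2.imwrite(f"pics/{tag}.png",np.hstack([cv2.imread(f"pics/{tag}_{n}.png") for n in("scene","top")]))
cv2.imwrite(f"pics/{tag}r.png",np.hstack([cv2.imread(f"pics/{tag}_{n}_raw.png") for n in("scene","top")]))
E
python3 w.py -4.9 -33.9 w1
```

```text
t 11.65 pos [ 0.5265 -0.0852  0.2007] [ 1.7996e+02  3.0000e-02 -5.4310e+01] open 0.022051421568804314 F [-0.   0.4 -2.9] j [ 11.9   7.2 -17.   -0.  -65.9  23.8]
tool cm [ 0.04 -0.08  0.07] roll rad 0.0016
t 11.65 tcp [ 0.5265 -0.0852  0.2007] [ 1.7996e+02  3.0000e-02 -5.4310e+01] F [-0.   0.4 -2.9] open 0.0221 head est in seat [-0.0008 -0.0002  0.1378]
```

View pics/w1.png

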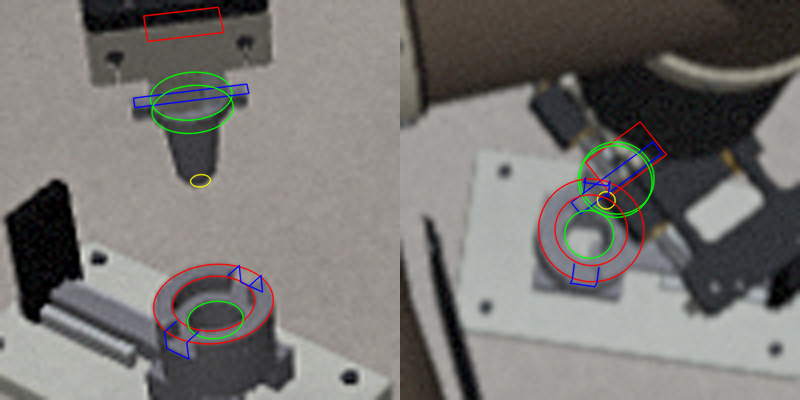

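View pics/w1r.png

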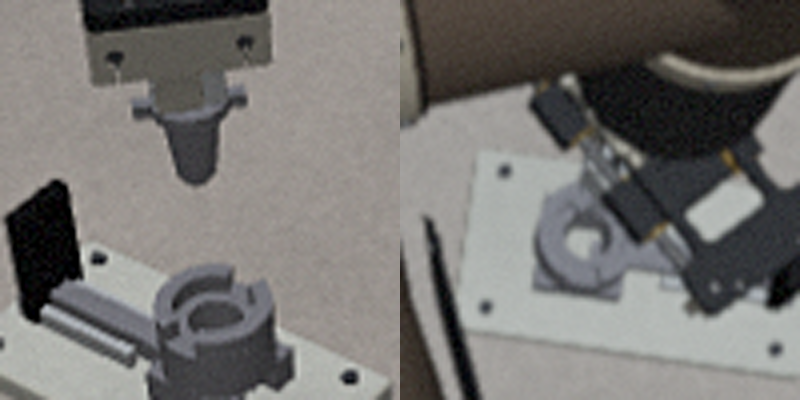

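Call:
jog_arm:
  commands:
    - {"x": -0.1,"y": -0.15,"z": 1,"roll": 0}
    - {"x": 0,"y": 0,"z": 1.5,"roll": 0}
    - {"x": 0,"y": 0,"z": 1.5,"roll": 0}
    - {"x": 0,"y": 0,"z": 1.5,"roll": 0}
    - {"x": 0,"y": 0,"z": 1.3,"roll": 0}
    - {"x": 0,"y": 0,"z": 1,"roll": 0}
    - {"x": 0,"y": 0,"z": 0.7,"roll": 0}
    - {"x": 0,"y": 0,"z": 0.5,"roll": 0}
    - {"x": 0,"y": 0,"z": 0,"roll": 0}
    - {"x": 0,"y": 0,"z": 0,"roll": 0}

```text
clock: 12.75
tool_pos: [0.5279, -0.0837, 0.1114]
orientation: [-180.0, -0.0, -54.3]
force: [-0.1, 0.2, -2.3]
opening: 0.022
```

```bash
python3 w.py -4.9 -33.9 w2
```

```text
t 12.75 tcp [ 0.5279 -0.0837  0.1114] [-1.7997e+02 -2.0000e-02 -5.4300e+01] F [-0.1  0.2 -2.3] open 0.022 head est in seat [0.0006 0.0013 0.0485]
```

View pics/w2.png

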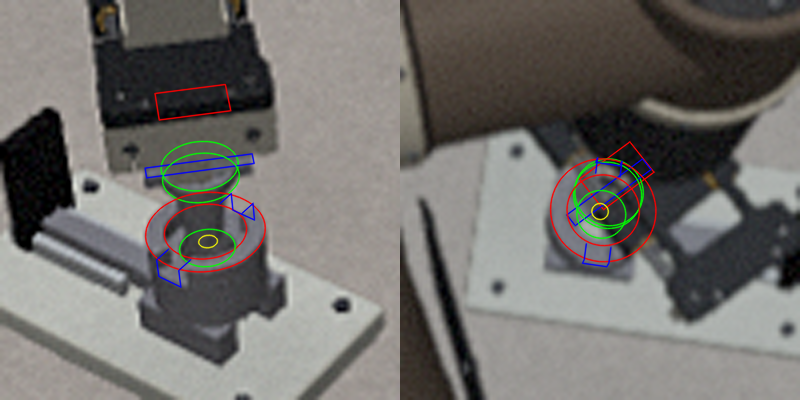

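View pics/w2r.png

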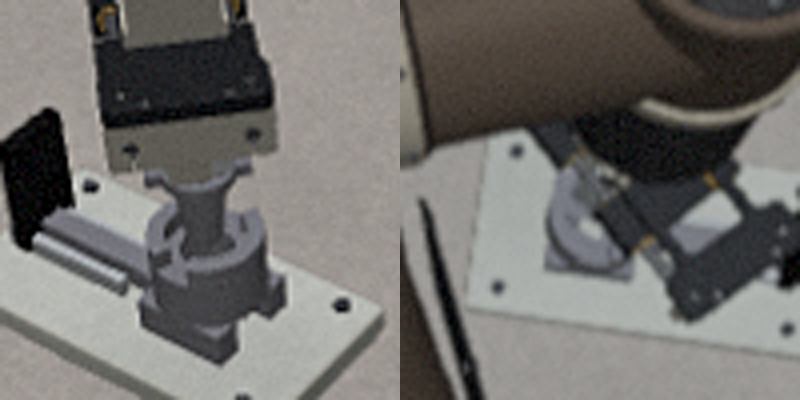

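Call:
jog_arm:
  commands:
    - {"x": 0,"y": 0,"z": 0.6,"roll": 0}
    - {"x": 0,"y": 0,"z": 0.6,"roll": 0}
    - {"x": 0,"y": 0,"z": 0.6,"roll": 0}
    - {"x": 0,"y": 0,"z": 0.5,"roll": 0}
    - {"x": 0,"y": 0,"z": 0.4,"roll": 0}
    - {"x": 0,"y": 0,"z": 0.3,"roll": 0}
    - {"x": 0,"y": 0,"z": 0,"roll": 0}
    - {"x": 0,"y": 0,"z": 0,"roll": 0}

```text
clock: 13.65
tool_pos: [0.5277, -0.0837, 0.0811]
orientation: [180.0, -0.0, -54.3]
force: [0.1, 0.2, -3.0]
opening: 0.0219
```

```bash
python3 w.py -4.9 -33.9 w3
```

```text
t 13.65 tcp [ 0.5277 -0.0837  0.0811] [180.   -0.  -54.3] F [ 0.1  0.2 -3. ] open 0.0219 head est in seat [0.0004 0.0013 0.0182]
```

View pics/w3.png

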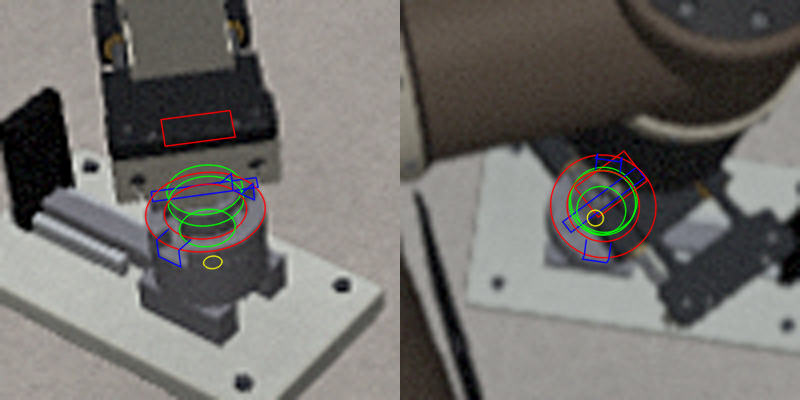

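View pics/w3r.png

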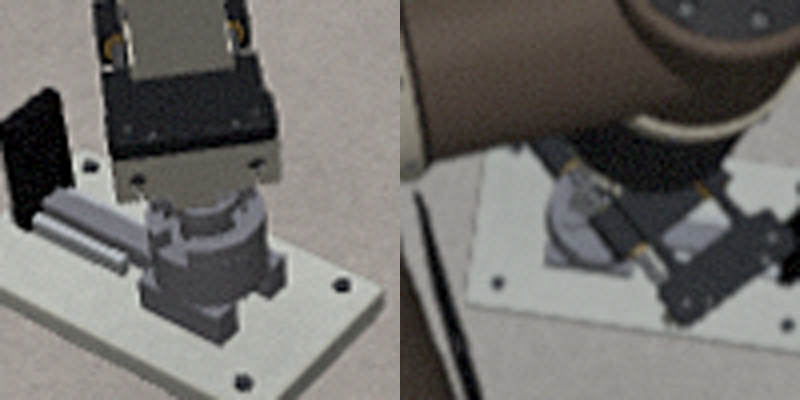

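Call:
jog_arm:
  commands:
    - {"x": 0,"y": 0,"z": 0.2,"roll": 0}
    - {"x": 0,"y": 0,"z": 0.2,"roll": 0}
    - {"x": 0,"y": 0,"z": 0.1,"roll": 0}
    - {"x": 0,"y": 0,"z": 0,"roll": 0}
    - {"x": 0,"y": 0,"z": 0,"roll": 0}

```text
clock: 14.25
tool_pos: [0.5276, -0.0837, 0.076]
orientation: [180.0, 0.0, -54.3]
force: [-0.1, 0.4, -2.5]
opening: 0.0217
```

Call:
jog_arm:
  commands:
    - {"x": 0,"y": 0,"z": 0.1,"roll": 0}
    - {"x": 0,"y": 0,"z": 0,"roll": 0}

```text
clock: 14.45
tool_pos: [0.5276, -0.0837, 0.075]
orientation: [180.0, 0.0, -54.3]
force: [-0.4, -0.1, -3.0]
opening: 0.0219
```

Call:
jog_arm:
  commands:
    - {"x": 0,"y": 0,"z": 0.1,"roll": 0}
    - {"x": 0,"y": 0,"z": 0,"roll": 0}

```text
clock: 14.65
tool_pos: [0.5275, -0.0837, 0.0739]
orientation: [180.0, 0.0, -54.3]
force: [-0.5, -0.2, -3.5]
opening: 0.0219
```

Call:
jog_arm:
  commands:
    - {"x": 0,"y": 0,"z": 0.1,"roll": 0}
    - {"x": 0,"y": 0,"z": 0,"roll": 0}

```text
clock: 14.85
tool_pos: [0.5274, -0.0838, 0.0729]
orientation: [180.0, 0.0, -54.3]
force: [-0.6, -0.6, -3.1]
opening: 0.0216
```

Call:
jog_arm:
  commands:
    - {"x": 0,"y": 0,"z": 0.1,"roll": 0}
    - {"x": 0,"y": 0,"z": 0,"roll": 0}

```text
clock: 15.05
tool_pos: [0.5276, -0.0839, 0.0728]
orientation: [180.0, -0.0, -54.3]
force: [-2.8, -1.0, 6.6]
opening: 0.0218
```

Call:
jog_arm:
  commands:
    - {"x": 0,"y": 0,"z": 0.1,"roll": 0}
    - {"x": 0,"y": 0,"z": 0,"roll": 0}

```text
clock: 15.25
tool_pos: [0.5278, -0.0841, 0.0728]
orientation: [-180.0, -0.1, -54.3]
force: [-6.7, 0.3, 14.8]
opening: 0.0215
```

Call:
jog_arm:
  commands:
    - {"x": 0,"y": 0,"z": 0.1,"roll": 0}
    - {"x": 0,"y": 0,"z": 0,"roll": 0}

```text
clock: 15.45
tool_pos: [0.5279, -0.0842, 0.0727]
orientation: [-180.0, -0.1, -54.2]
force: [-9.0, 0.9, 22.7]
opening: 0.022
```

Contact came at an estimated head z of 9.9 mm, so the lugs are on the rim. Now I'll twist about the head axis while pressing lightly.

Call:
jog_arm:
  commands:
    - {"x": 0,"y": 0,"z": -0.1,"roll": 0}
    - {"x": 0,"y": -0.025,"z": 0,"roll": -0.05}
    - {"x": 0,"y": -0.05,"z": 0,"roll": -0.1}
    - {"x": 0,"y": -0.05,"z": 0,"roll": -0.1}
    - {"x": 0,"y": -0.05,"z": 0,"roll": -0.1}
    - {"x": 0,"y": -0.05,"z": 0,"roll": -0.1}
    - {"x": 0,"y": -0.025,"z": 0,"roll": -0.05}
    - {"x": 0,"y": 0,"z": 0,"roll": 0}

```text
clock: 16.25
tool_pos: [0.5294, -0.0823, 0.0725]
orientation: [180.0, -0.1, -25.5]
force: [-5.3, -0.5, 11.6]
opening: 0.0222
```

```bash
python3 w.py -4.9 -33.9 w4
```

```text
t 16.25 tcp [ 0.5294 -0.0823  0.0725] [ 1.7997e+02 -5.0000e-02 -2.5510e+01] F [-5.3 -0.5 11.6] open 0.0222 head est in seat [0.0005 0.0008 0.0096]
```

View pics/w4r.png

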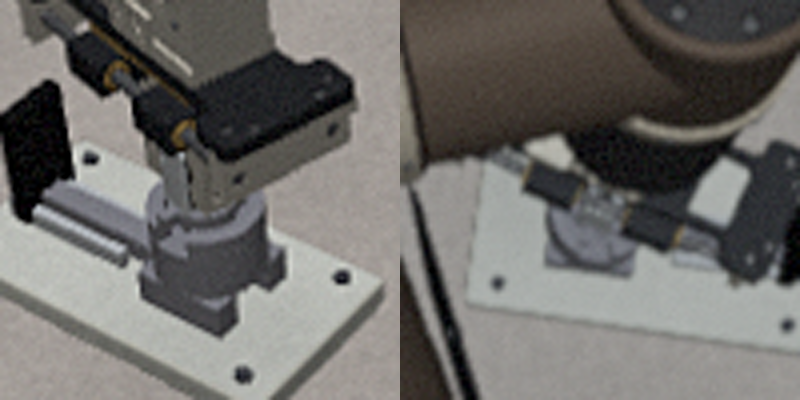

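Call:
jog_arm:
  commands:
    - {"x": 0,"y": -0.025,"z": 0,"roll": -0.05}
    - {"x": 0,"y": -0.05,"z": 0,"roll": -0.1}
    - {"x": 0,"y": -0.04,"z": 0,"roll": -0.08}
    - {"x": 0,"y": -0.025,"z": 0,"roll": -0.05}
    - {"x": 0,"y": 0,"z": 0,"roll": 0}
    - {"x": 0,"y": 0,"z": 0,"roll": 0}

```text
clock: 16.95
tool_pos: [0.5293, -0.0807, 0.0709]
orientation: [180.0, 0.0, -9.7]
force: [-2.0, -0.4, -2.5]
opening: 0.0218
```

```bash
python3 w.py -4.9 -33.9 w5
```

```text
t 16.95 tcp [ 0.5293 -0.0807  0.0709] [ 1.7999e+02  4.0000e-02 -9.7100e+00] F [-2.  -0.4 -2.5] open 0.0218 head est in seat [0.     0.0012 0.008 ]
```

The lugs dropped into the notches. Pressing home now.

Call:
jog_arm:
  commands:
    - {"x": 0,"y": 0,"z": 0.15,"roll": 0}
    - {"x": 0,"y": 0,"z": 0.15,"roll": 0}
    - {"x": 0,"y": 0,"z": 0.15,"roll": 0}
    - {"x": 0,"y": 0,"z": 0.1,"roll": 0}
    - {"x": 0,"y": 0,"z": 0,"roll": 0}

```text
clock: 17.55
tool_pos: [0.5287, -0.081, 0.065]
orientation: [179.9, 0.1, -9.6]
force: [-3.7, -2.7, -2.1]
opening: 0.0221
```

Call:
jog_arm:
  commands:
    - {"x": 0,"y": 0,"z": 0.1,"roll": 0}
    - {"x": 0,"y": 0,"z": 0.1,"roll": 0}
    - {"x": 0,"y": 0,"z": 0,"roll": 0}

```text
clock: 17.85
tool_pos: [0.5285, -0.0812, 0.063]
orientation: [179.9, 0.1, -9.6]
force: [-5.0, -3.6, -2.1]
opening: 0.022
```

Call:
jog_arm:
  commands:
    - {"x": -0.05,"y": 0.05,"z": 0.1,"roll": 0}
    - {"x": 0,"y": 0,"z": 0.1,"roll": 0}
    - {"x": 0,"y": 0,"z": 0,"roll": 0}

```text
clock: 18.15
tool_pos: [0.5285, -0.0813, 0.0622]
orientation: [180.0, 0.1, -9.6]
force: [-7.4, -1.1, 8.2]
opening: 0.0221
```

Call:
jog_arm:
  commands:
    - {"x": 0,"y": 0,"z": 0.1,"roll": 0}
    - {"x": 0,"y": 0,"z": 0,"roll": 0}

```text
clock: 18.35
tool_pos: [0.5286, -0.0813, 0.062]
orientation: [180.0, 0.0, -9.6]
force: [-11.1, 0.1, 16.9]
opening: 0.0218
```

Call:
jog_arm:
  commands:
    - {"x": 0,"y": 0,"z": -0.15,"roll": 0}
    - {"x": 0,"y": 0,"z": -0.1,"roll": 0}
    - {"x": 0,"y": 0,"z": 0,"roll": 0}

```text
clock: 18.65
tool_pos: [0.5285, -0.0812, 0.0629]
orientation: [180.0, 0.1, -9.6]
force: [-4.9, -1.8, -0.1]
opening: 0.0217
```

```bash
python3 w.py -4.9 -33.9 w6
```

```text
t 18.65 tcp [ 0.5285 -0.0812  0.0629] [ 1.7997e+02  7.0000e-02 -9.6300e+00] F [-4.9 -1.8 -0.1] open 0.0217 head est in seat [-0.0008  0.0006 -0.    ]
```

View pics/w6r.png

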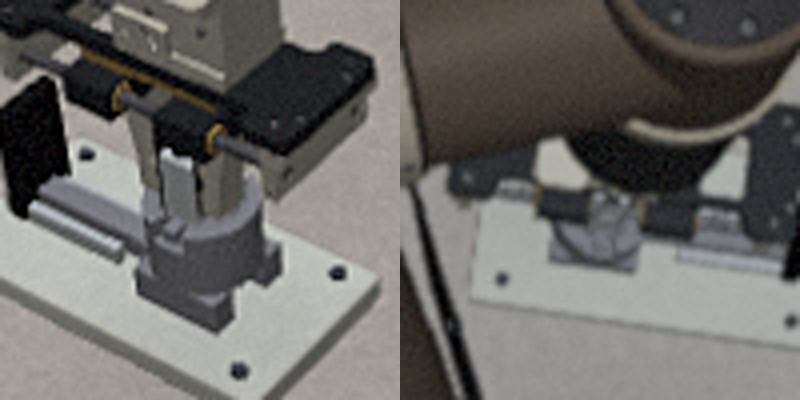

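The lugs are down in the notches and the collar is inside the rim (scene crop around (195,215)). Releasing.

Call:
jog_arm:
  commands:
    - {"x": 0,"y": 0,"z": 0,"roll": 0}
    - {"x": 0,"y": 0,"z": 0,"roll": 0}
    - {"x": 0,"y": 0,"z": 0,"roll": 0}
    - {"x": 0,"y": 0,"z": 0,"roll": 0}
  gripper: 3.6

```text
clock: 19.15
tool_pos: [0.53, -0.0808, 0.0634]
orientation: [-180.0, -0.1, -9.6]
force: [-0.1, 0.1, 0.0]
opening: 0.0359
```

Call:
jog_arm:
  commands:
    - {"x": 0,"y": 0,"z": -0.3,"roll": 0}
    - {"x": 0,"y": 0,"z": -0.7,"roll": 0}
    - {"x": 0,"y": 0,"z": -1,"roll": 0}
    - {"x": 0,"y": 0,"z": -1.5,"roll": 0}
    - {"x": 0,"y": 0,"z": -1.5,"roll": 0}
    - {"x": 0,"y": 0,"z": -2,"roll": 0}
    - {"x": 0,"y": 0,"z": -2,"roll": 0}
    - {"x": 0,"y": 0,"z": -1,"roll": 0}
    - {"x": 0,"y": 0,"z": -0.3,"roll": 0}
    - {"x": 0,"y": 0,"z": 0,"roll": 0}

```text
clock: 20.15
tool_pos: [0.5291, -0.0809, 0.1662]
orientation: [-180.0, -0.0, -9.6]
force: [-0.2, 0.0, -0.2]
opening: 0.0361
```

```bash
cat > x.py <<'E'
from h import *
import sys
z,w,tag=float(sys.argv[1])/1000,float(sys.argv[2])/1000,sys.argv[3]
F=fr(.5245,-.081,.029,-9.4);H=fr(.5245,-.081,.029+z,-9.4)
for n,b in(("scene",(130,240,125,235)),("top",(270,380,140,250))):
    im,c=snap(n); overlay(im,c,standlines(F,w)+headlines(H),b,3.6,f"pics/{tag}_{n}.png"); overlay(im,c,[],b,3.6,f"pics/{tag}_{n}_raw.png")
cv2.imwrite(f"pics/{tag}.png",np.hstack([cv2.imread(f"pics/{tag}_{n}.png") for n in("scene","top")]))
cv2.imwrite(f"pics/{tag}r.png",np.hstack([cv2.imread(f"pics/{tag}_{n}_raw.png") for n in("scene","top")]))
E
python3 x.py 0 6 x1
```

```text
(no output)
```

View pics/x1.png

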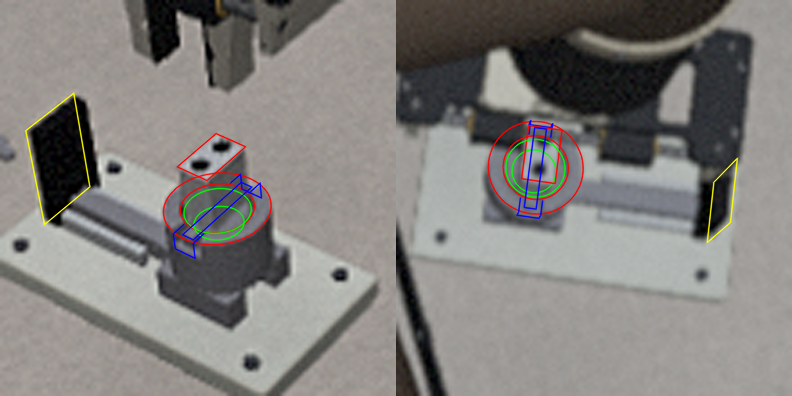

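View pics/x1r.png

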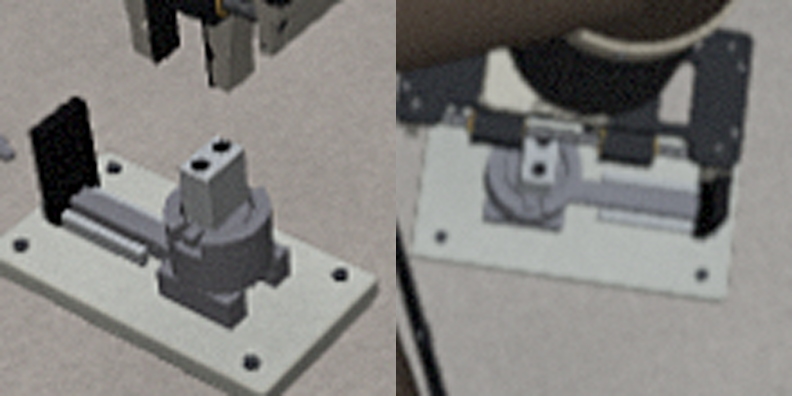

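Confirmed: the head stands home (block top matches z=0 in both views). The wedge plate is at about w=10 mm. Next I'll move behind the plate, turn 90° and close the fingers.

Call:
jog_arm:
  commands:
    - {"x": 0,"y": 1,"z": 0,"roll": 0}
    - {"x": 0,"y": 2,"z": 0,"roll": 0}
    - {"x": -0.1,"y": 2.5,"z": 0,"roll": 0}
    - {"x": -0.1,"y": 2.5,"z": 0,"roll": 0}
    - {"x": -0.1,"y": 2.5,"z": 0,"roll": 0}
    - {"x": -0.1,"y": 2.5,"z": 0,"roll": 0}
    - {"x": 0,"y": 2.2,"z": 0,"roll": 0}
    - {"x": 0,"y": 1.5,"z": 0,"roll": 0}
    - {"x": 0,"y": 1,"z": 0,"roll": 0}
  gripper: 0

```text
clock: 21.15
tool_pos: [0.495, -0.2561, 0.1655]
orientation: [180.0, 0.1, -9.7]
force: [-0.1, 0.4, 0.2]
opening: 0.0005
```

Call:
jog_arm:
  commands:
    - {"x": 0,"y": 0,"z": 0,"roll": 0.1}
    - {"x": 0,"y": 0,"z": 0,"roll": 0.14}
    - {"x": 0,"y": 0,"z": 0,"roll": 0.14}
    - {"x": 0,"y": 0,"z": 0,"roll": 0.14}
    - {"x": 0,"y": 0,"z": 0,"roll": 0.14}
    - {"x": 0,"y": 0,"z": 0,"roll": 0.14}
    - {"x": 0,"y": 0,"z": 0,"roll": 0.14}
    - {"x": 0,"y": 0,"z": 0,"roll": 0.14}
    - {"x": 0,"y": 0,"z": 0,"roll": 0.14}
    - {"x": 0,"y": 0,"z": 0,"roll": 0.14}
    - {"x": 0,"y": 0,"z": 0,"roll": 0.14}
    - {"x": 0,"y": 0,"z": 0,"roll": 0.07}

```text
clock: 22.35
tool_pos: [0.4957, -0.2546, 0.1658]
orientation: [180.0, 0.0, -99.9]
force: [-0.2, -0.2, -0.3]
opening: 0.0006
```

```bash
python3 d.py .4957 -.2551 .05 -99.4
```

```text
t 22.35 pos [ 0.4957 -0.2546  0.1658] [ 1.7998e+02  1.0000e-02 -9.9850e+01] open 0.0005894292861100442 F [-0.2 -0.2 -0.3] j [ -7.1  11.  -17.1  -0.  -61.9  -2.8]
tool cm [ 4.000e-02 -1.000e-02  1.158e+01] roll rad -0.0079
```

Call:
jog_arm:
  commands:
    - {"x": 0,"y": 0,"z": 1,"roll": -0.008}
    - {"x": 0,"y": 0,"z": 1.5,"roll": 0}
    - {"x": 0,"y": 0,"z": 1.5,"roll": 0}
    - {"x": 0,"y": 0,"z": 1.5,"roll": 0}
    - {"x": 0,"y": 0,"z": 1.3,"roll": 0}
    - {"x": 0,"y": 0,"z": 1,"roll": 0}
    - {"x": 0,"y": 0,"z": 0.7,"roll": 0}
    - {"x": 0,"y": 0,"z": 0,"roll": 0}

```text
clock: 23.15
tool_pos: [0.4951, -0.2547, 0.08]
orientation: [179.9, 0.0, -99.1]
force: [-0.4, -1.2, 1.1]
opening: 0.0003
```

```bash
python3 v.py p1 100 240 100 220; python3 v.py p1t 280 420 140 260 top; python3 t.py -7 0 -21 110 210 110 210 p1o scene
```

```text
23.2 [ 0.4955718  -0.25486247  0.08076175] [ 1.7996e+02 -1.0000e-02 -9.9090e+01] 0.000587278015877233 [-0.  -0.3  1.4]
23.25 [ 0.49595453 -0.25493458  0.08128673] [-1.7998e+02 -1.0000e-02 -9.9080e+01] 0.00029763736936800706 [ 0.1  0.4 -0.6]
[ 0.49595453 -0.25493458  0.08128673] 0.00014881868468400353
```

View pics/p1.png

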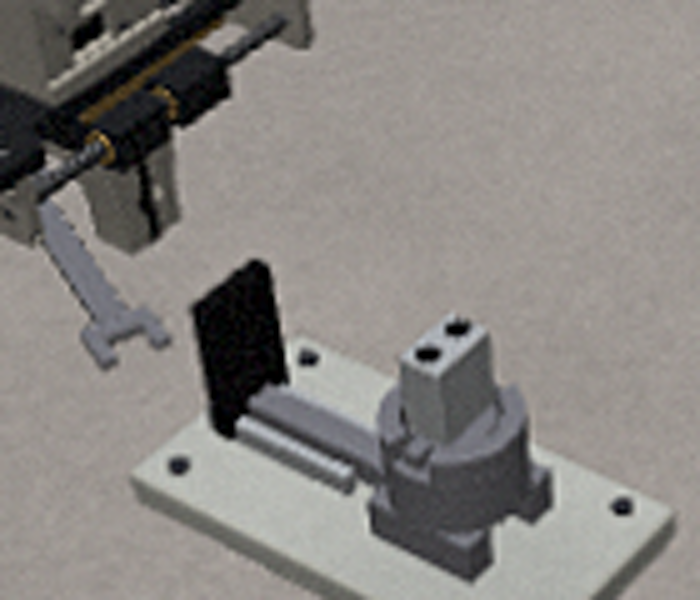

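View pics/p1t.png

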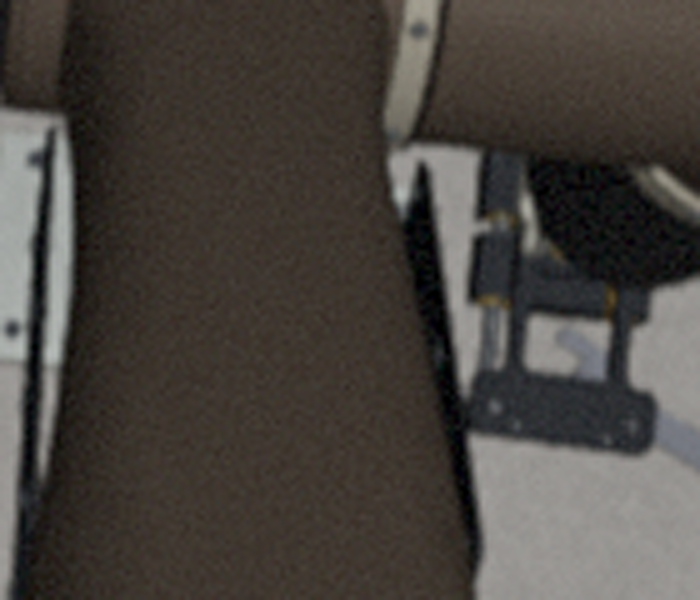

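View pics/p1o.png

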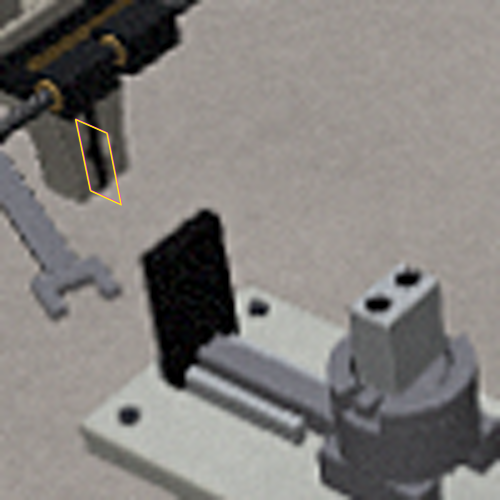

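Call:
jog_arm:
  commands:
    - {"x": 0,"y": 0,"z": 0.8,"roll": 0}
    - {"x": 0,"y": 0,"z": 1,"roll": 0}
    - {"x": 0,"y": 0,"z": 0.8,"roll": 0}
    - {"x": 0,"y": 0,"z": 0.5,"roll": 0}
    - {"x": 0,"y": 0,"z": 0,"roll": 0}
    - {"x": 0,"y": 0,"z": 0,"roll": 0}

```text
clock: 23.9
tool_pos: [0.4957, -0.2549, 0.0499]
orientation: [180.0, -0.0, -99.1]
force: [0.2, 0.7, 0.8]
opening: 0.0003
```

```bash
python3 t.py -2 0 -21 110 210 110 210 p2o scene;python3 d.py .4957 -.2551 .05 -99.4
```

```text
[ 0.49570121 -0.25488667  0.04991948] 0.00013206638237287107
t 23.95 pos [ 0.4959 -0.2549  0.0502] [-1.7999e+02 -1.0000e-02 -9.9100e+01] open 0.0006380697892058454 F [-0.6  0.2  0.4] j [ -7.1  17.9 -25.2   0.  -47.   -2. ]
tool cm [0.02 0.02 0.02] roll rad 0.0051
```

View pics/p2o.png

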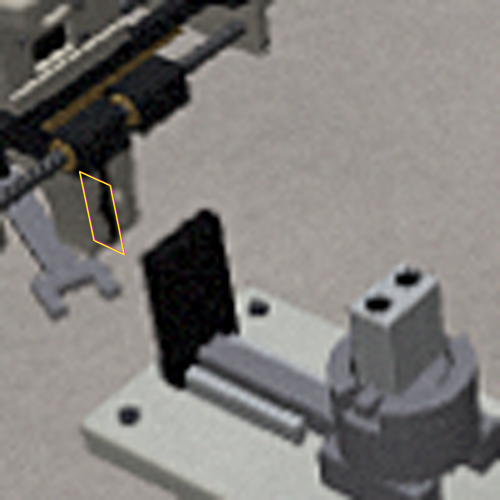

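Call:
jog_arm:
  commands:
    - {"x": -0.5,"y": 0,"z": 0.3,"roll": 0}
    - {"x": -0.8,"y": 0,"z": 0.2,"roll": 0}
    - {"x": -0.7,"y": 0,"z": 0,"roll": 0}
    - {"x": -0.3,"y": 0,"z": 0,"roll": 0}
    - {"x": -0.2,"y": 0,"z": 0,"roll": 0}
    - {"x": 0,"y": 0,"z": 0,"roll": 0}

```text
clock: 24.55
tool_pos: [0.4998, -0.2298, 0.0452]
orientation: [-180.0, 0.0, -99.1]
force: [0.1, -0.9, 0.3]
opening: 0.0003
```

```bash
python3 t.py -2 0 -21 120 220 110 210 p3o scene
```

```text
[ 0.49982045 -0.22981431  0.04522138] 0.00015236759845975074
```

View pics/p3o.png

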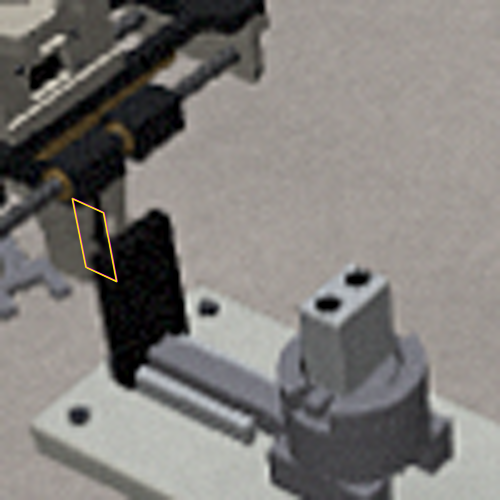

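Call:
jog_arm:
  commands:
    - {"x": -0.3,"y": 0,"z": 0,"roll": 0}
    - {"x": -0.3,"y": 0,"z": 0,"roll": 0}
    - {"x": -0.3,"y": 0,"z": 0,"roll": 0}
    - {"x": -0.3,"y": 0,"z": 0,"roll": 0}
    - {"x": -0.3,"y": 0,"z": 0,"roll": 0}

```text
clock: 25.1
tool_pos: [0.502, -0.2155, 0.0451]
orientation: [180.0, -0.0, -99.1]
force: [0.3, -4.8, -1.6]
opening: 0.0003
```

Call:
jog_arm:
  commands:
    - {"x": -0.3,"y": 0,"z": 0,"roll": 0}
    - {"x": -0.3,"y": 0,"z": 0,"roll": 0}
    - {"x": -0.3,"y": 0,"z": 0,"roll": 0}

```text
clock: 25.4
tool_pos: [0.5035, -0.2065, 0.0451]
orientation: [-180.0, -0.0, -99.1]
force: [0.3, -5.0, -2.0]
opening: 0.0009
```

```bash
python3 t.py -2 0 -21 120 220 110 210 p4o scene
```

```text
[ 0.5034848  -0.20646893  0.04507474] 0.000436582579875583
```

View pics/p4o.png

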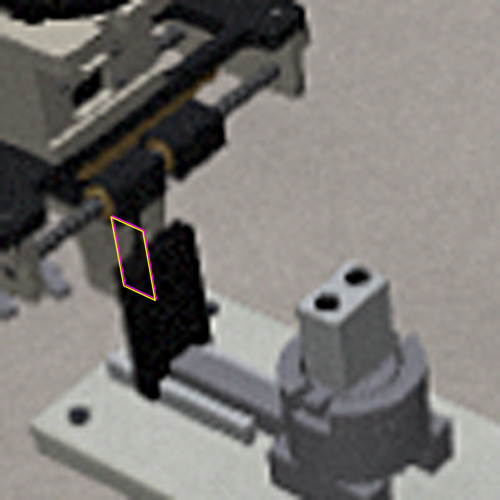

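Call:
jog_arm:
  commands:
    - {"x": -0.3,"y": 0,"z": 0,"roll": 0}
    - {"x": -0.3,"y": 0,"z": 0,"roll": 0}
    - {"x": -0.3,"y": 0,"z": 0,"roll": 0}
    - {"x": -0.3,"y": 0,"z": 0,"roll": 0}
    - {"x": -0.3,"y": 0,"z": 0,"roll": 0}
    - {"x": -0.3,"y": 0,"z": 0,"roll": 0}

```text
clock: 26.05
tool_pos: [0.5065, -0.1888, 0.0451]
orientation: [-180.0, -0.0, -99.1]
force: [2.6, -6.1, -2.5]
opening: 0.0005
```

Call:
jog_arm:
  commands:
    - {"x": -0.25,"y": 0,"z": 0,"roll": 0}
    - {"x": -0.25,"y": 0,"z": 0,"roll": 0}
    - {"x": -0.25,"y": 0,"z": 0,"roll": 0}
    - {"x": -0.25,"y": 0,"z": 0,"roll": 0}

```text
clock: 26.45
tool_pos: [0.5082, -0.1789, 0.0451]
orientation: [-180.0, -0.0, -99.1]
force: [1.7, -5.9, -2.8]
opening: 0.0006
```

```bash
python3 t.py -2 0 -21 120 220 100 200 p5o scene
```

```text
[ 0.50817784 -0.17888878  0.04507727] 0.0002943362449294949
```

View pics/p5o.png

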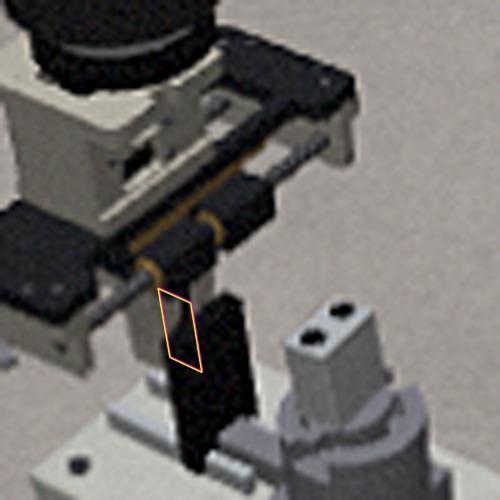

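Call:
jog_arm:
  commands:
    - {"x": -0.2,"y": 0,"z": 0,"roll": 0}
    - {"x": -0.2,"y": 0,"z": 0,"roll": 0}
    - {"x": -0.2,"y": 0,"z": 0,"roll": 0}

```text
clock: 26.8
tool_pos: [0.5092, -0.1729, 0.0451]
orientation: [-180.0, -0.0, -99.1]
force: [1.0, -5.7, -2.6]
opening: 0.0005
```

Call:
jog_arm:
  commands:
    - {"x": -0.2,"y": 0,"z": 0,"roll": 0}
    - {"x": -0.2,"y": 0,"z": 0,"roll": 0}

```text
clock: 27.0
tool_pos: [0.5098, -0.1689, 0.0451]
orientation: [-180.0, -0.0, -99.1]
force: [1.9, -4.4, -1.9]
opening: 0.0004
```

Call:
jog_arm:
  commands:
    - {"x": -0.2,"y": 0,"z": 0,"roll": 0}
    - {"x": -0.1,"y": 0,"z": 0,"roll": 0}

```text
clock: 27.2
tool_pos: [0.5101, -0.1674, 0.0452]
orientation: [-180.0, -0.1, -99.1]
force: [2.4, -19.9, -5.8]
opening: 0.0003
```

The wedge hit its stop: force jumped to 20 N, and the TCP position matches a plate face 77 mm from the axis. Backing off.

Call:
jog_arm:
  commands:
    - {"x": 0.1,"y": 0,"z": 0,"roll": 0}
    - {"x": 0.2,"y": 0,"z": 0,"roll": 0}
    - {"x": 0.5,"y": 0,"z": 0,"roll": 0}
    - {"x": 1,"y": 0,"z": 0,"roll": 0}
    - {"x": 1.5,"y": 0,"z": 0,"roll": 0}
    - {"x": 2,"y": 0,"z": 0,"roll": 0}
    - {"x": 2,"y": 0,"z": -0.5,"roll": 0}
    - {"x": 1.5,"y": 0,"z": -1,"roll": 0}
    - {"x": 1,"y": 0,"z": -1,"roll": 0}
    - {"x": 0.5,"y": 0,"z": -0.5,"roll": 0}
    - {"x": 0,"y": 0,"z": 0,"roll": 0}
    - {"x": 0,"y": 0,"z": 0,"roll": 0}

```text
clock: 28.4
tool_pos: [0.4937, -0.2674, 0.0752]
orientation: [-180.0, 0.0, -99.1]
force: [-0.4, -0.5, -0.3]
opening: 0.0007
```

```bash
python3 x.py 9.5 60 e1; python3 d.py .5 -.2 .1 -99
```

```text
t 28.5 pos [ 0.4935 -0.2671  0.0748] [ 1.7998e+02  1.0000e-02 -9.9080e+01] open 0.0002646627535750912 F [0.  0.3 0.2] j [ -8.4  16.5 -23.2  -0.  -50.4  -0.6]
tool cm [-6.73  0.42 -2.52] roll rad -0.0013
```

View pics/e1.png

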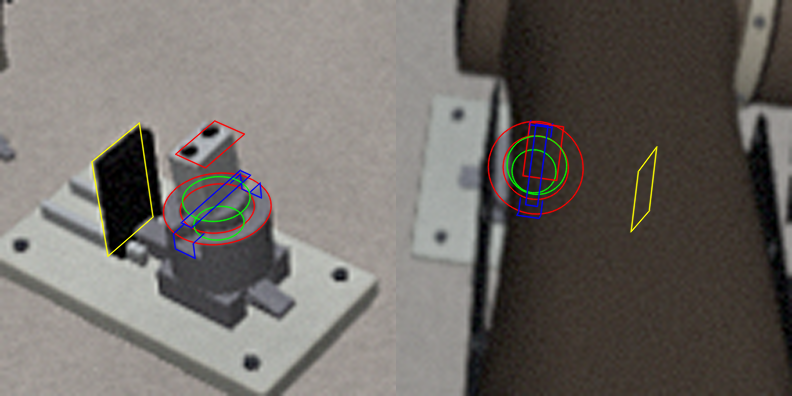

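View pics/e1r.png

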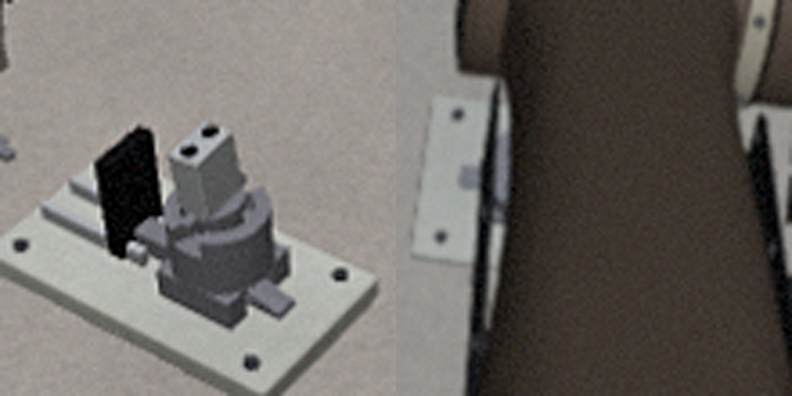

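The wedge is at full travel and protrudes through the slot. The head is lifted about 9 mm and nearly upright: its top sits about 4 mm to one side, or roughly 2–3° of tilt. The arm is clear, so I'm handing in.

```bash
python3 - <<'E'
from plant import ctrl
print(ctrl.close_job()); print(ctrl.get_obs()["clock"])
E
```

```text
the job is handed in; nothing more can be done
None
the job is handed in; nothing more can be done
```

The job is handed in at about 28.5 s of the 56 s allowed; it reported no verdict. As far as the readings and pictures show, all three steps were done in order.

- **Lugs on the rim:** I lifted the grey two-lugged head out of the rack and lowered it into the socket, turned about 45° from the notches. It met the rim at an estimated 9.9 mm above home.
- **Twisted and pressed home:** I twisted it while pressing until the lugs dropped into the notches, then pressed it home with about 20 N and let go. With the gripper raised, both camera views showed it at full depth.
- **Wedge driven in:** The closed fingers pushed the wedge's end plate to its stop. Force stayed around 5–7 N along the way and jumped to 20 N at the end. The arm then backed well clear.

**Last checks:** In the scene view the wedge is at about 60 mm and the head is lifted about 9 mm, standing near the socket axis with nothing touching it. Its block top sits about 4 mm to one side, so I estimate 2–3° of tilt, against the 10° allowed. The arm blocked the top camera at the end, so this rests on the one view and the arm readings.

**One disagreement:** The fingertips in the pictures were about 20 mm higher than the reported TCP, and probing confirmed it: no contact where the reported height said the fingers should touch the collar. I used the offset measured in the images and by contact instead. It held up at the rim contact and at home depth.

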